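# Fit and load a microscope's specimen carousel

## Task

Unlock the hold-down latch on the stage by pulling its knob up, turning it and letting it snap into the open notch, then fit the loose carousel onto the splined spindle, slots over teeth, until it sits fully home, and swing the latch back over its rim so that it snaps down in the closed notch. Every specimen mount must end up standing upright, specimen face up, in a cup of the mounted carousel, one to a cup; any cups will do. Leave the bottle, the dish and the slide box where they are.

Things in the scene. Friction and masses are not known exactly. Their poses are not given: they have to be found in the camera images.
- spindle_seat (a point): Splined steel spindle on the white stage (150 x 255 x 50 mm). Point: on its axis, on top of the dark platter (90 mm across, 60 mm above the bench) where the carousel rests. z up; x along one of three equal teeth at 120 degrees. Above the point: core 16 mm thick to 48 mm; teeth 8.5 mm wide, out to 17 mm from the axis, to 40 mm (narrow tips to 44). Stiff to turn, 0.25 N m.
- carousel: Loose carousel, 0.5 kg: aluminium disc 184 mm across, 5 mm thick, with six cups and a steel hexagonal hub. Origin: centre of the underside, z up; home when it lies on the seat point. Hub 48 mm across flats, 38 mm high from the underside; flats face along x and every 60 degrees. Through bore with three slots 11 mm wide, one along x, others at 120 degrees; slides down only with slots over teeth.
- latch_grip (a point): Centre of the latch knob: black upright bar 46 mm long (x), 12 thick (y), 24 high, on a stem 114 mm from the spindle axis; 94 mm above the bench when down. Axes turn with the knob: x along the bar and over the steel tongue below, which reaches 30 mm from the knob's axis (14 mm wide, 6 thick, 2 mm above the seated disc when down).
- latch_lift (a joint): How far the latch knob is pulled up against its spring, in m: 0 fully down in a notch, 0.012 at the stop. It takes about 8 N to start and 14 N at the top.
- latch_turn (a joint): Turn of the latch knob, rad, growing anticlockwise seen from above, stops at 0 and 1.3. 0: closed notch, tongue pointing at the spindle, over the carousel's rim (the start). 1.3: open notch, tongue swung clear. A ridge between the notches lets it turn only when pulled up 7 mm or more; let go over a notch it snaps down.
- mat: Fixed black rubber mat, 270 x 190 x 3 mm, on which the specimen mounts stand. Origin at the centre of its underside, z up.
- mount0: Loose specimen mount: upright grey resin cylinder, 26 mm in diameter and 20 mm high, about 30 g, a small metal specimen let into its top face. Origin at the centre of the underside, z up. Three to five are present, on the mat at first.
- mount1: Loose specimen mount: upright grey resin cylinder, 26 mm in diameter and 20 mm high, about 30 g, a small metal specimen let into its top face. Origin at the centre of the underside, z up. Three to five are present, on the mat at first.
- mount2: Loose specimen mount: upright grey resin cylinder, 26 mm in diameter and 20 mm high, about 30 g, a small metal specimen let into its top face. Origin at the centre of the underside, z up. Three to five are present, on the mat at first.
- mount3: Loose specimen mount: upright grey resin cylinder, 26 mm in diameter and 20 mm high, about 30 g, a small metal specimen let into its top face. Origin at the centre of the underside, z up. Three to five are present, on the mat at first.
- mount4: Loose specimen mount: upright grey resin cylinder, 26 mm in diameter and 20 mm high, about 30 g, a small metal specimen let into its top face. Origin at the centre of the underside, z up. Three to five are present, on the mat at first.
- well0 (a point): Centre of the floor of one of the carousel's six cups: 60 mm from the carousel's axis, on the disc's top; inside diameter 33 mm, collar 38 mm outside, 8 mm high. Takes one mount standing upright with play.
- well1 (a point): Centre of the floor of one of the carousel's six cups: 60 mm from the carousel's axis, on the disc's top; inside diameter 33 mm, collar 38 mm outside, 8 mm high. Takes one mount standing upright with play.
- well2 (a point): Centre of the floor of one of the carousel's six cups: 60 mm from the carousel's axis, on the disc's top; inside diameter 33 mm, collar 38 mm outside, 8 mm high. Takes one mount standing upright with play.
- well3 (a point): Centre of the floor of one of the carousel's six cups: 60 mm from the carousel's axis, on the disc's top; inside diameter 33 mm, collar 38 mm outside, 8 mm high. Takes one mount standing upright with play.
- well4 (a point): Centre of the floor of one of the carousel's six cups: 60 mm from the carousel's axis, on the disc's top; inside diameter 33 mm, collar 38 mm outside, 8 mm high. Takes one mount standing upright with play.
- well5 (a point): Centre of the floor of one of the carousel's six cups: 60 mm from the carousel's axis, on the disc's top; inside diameter 33 mm, collar 38 mm outside, 8 mm high. Takes one mount standing upright with play.
- oil_bottle: Bystander: small amber glass bottle, 40 mm across and 75 mm tall. Origin at the centre of its underside.
- petri_dish: Bystander: shallow glass dish, 90 mm across and 16 mm high. Origin at the centre of its underside.
- slide_box: Bystander: closed white box for glass slides, 55 x 85 x 32 mm. Origin at the centre of its underside.

How it is judged (in metres and radians):
On the way, in this order (a step that is already met when the one before it is completed fails the run):
1. the latch is open: knob turned to the open notch and snapped down (value of joint latch_turn above 1.15 rad and value of joint latch_lift below 0.003 m), for 0.2 s.
2. the carousel is fully home on the splined spindle (horizontal distance between carousel and spindle_seat below 0.004 m and z of carousel in the frame of spindle_seat between -0.003 and 0.003 m and angle between carousel's own z axis and vertical below 0.05 rad), for 0.2 s.
3. the latch is closed over the carousel: knob turned back and snapped down in the closed notch (all of step 2 and value of joint latch_turn below 0.15 rad and value of joint latch_lift below 0.003 m), for 0.2 s.
At the end, for the whole second after the job is handed in: Carousel home (centre within 4 mm of the axis, 3 mm of the seat in height, level); latch turn below 0.15 rad and lift below 3 mm; every mount present upright (0.15 rad) on a cup floor, underside centre within 8 mm of the floor centre; all at rest (all of step 3 and (distance between mount0 and well0 below 0.008 m or distance between mount0 and well1 below 0.008 m or distance between mount0 and well2 below 0.008 m or distance between mount0 and well3 below 0.008 m or distance between mount0 and well4 below 0.008 m or distance between mount0 and well5 below 0.008 m) and angle between each of mount0, mount1, mount2, mount3, mount4's own z axis and vertical below 0.15 rad and linear speed of each of mount0, mount1, mount2, mount3, mount4, carousel below 0.02 m/s and (distance between mount1 and well0 below 0.008 m or distance between mount1 and well1 below 0.008 m or distance between mount1 and well2 below 0.008 m or distance between mount1 and well3 below 0.008 m or distance between mount1 and well4 below 0.008 m or distance between mount1 and well5 below 0.008 m) and (distance between mount2 and well0 below 0.008 m or distance between mount2 and well1 below 0.008 m or distance between mount2 and well2 below 0.008 m or distance between mount2 and well3 below 0.008 m or distance between mount2 and well4 below 0.008 m or distance between mount2 and well5 below 0.008 m) and (distance between mount3 and well0 below 0.008 m or distance between mount3 and well1 below 0.008 m or distance between mount3 and well2 below 0.008 m or distance between mount3 and well3 below 0.008 m or distance between mount3 and well4 below 0.008 m or distance between mount3 and well5 below 0.008 m) and (distance between mount4 and well0 below 0.008 m or distance between mount4 and well1 below 0.008 m or distance between mount4 and well2 below 0.008 m or distance between mount4 and well3 below 0.008 m or distance between mount4 and well4 below 0.008 m or distance between mount4 and well5 below 0.008 m)); the robot touches nothing.
It fails at once if the oil bottle is pushed away or knocked over (distance of oil_bottle from where it was at the start of the episode above 0.03 m or angle between oil_bottle's own z axis and vertical above 0.6 rad).
It fails at once if the petri dish is pushed away or knocked over (distance of petri_dish from where it was at the start of the episode above 0.03 m or angle between petri_dish's own z axis and vertical above 0.6 rad).
It fails at once if the slide box is pushed away or knocked over (distance of slide_box from where it was at the start of the episode above 0.03 m or angle between slide_box's own z axis and vertical above 0.6 rad).
Of mount0, mount1, mount2, mount3, mount4 only 3 to 5 are there at a start; the rules pass over those that are not, and their reading is None.
At some moment in a run one of mount0, mount1, mount2, mount3, mount4 may be knocked a few centimetres aside while the robot is not near it.
It also fails if it takes over 210 s, if anything falls off the work surface, if the arm or the gripper's body presses on something with over 40 N, if the wrist force passes 120 N, or if a joint passes its speed limit or range.

## Robot

A 7-joint arm with a two-finger parallel gripper is mounted at the origin on the work surface. World frame = base frame: x ahead of the robot, y to its left, z up, the work surface at z = 0. Lengths are in m, angles in degrees, forces in N, time in s.
With the tool pointing down it reaches from about 0.425 to 0.95 m from the base axis. Payload 4.7 kg.
Tool frame: the origin (TCP) lies at the very end of the fingers, on their centre line; the grasp point (between the pads) lies 19 mm behind it (grip_depth is the distance from the TCP to the grasp point, in m); z points along the fingers, y is the line along which they close (so a half turn about z gives the same grasp; the last joint's range is limited). The gripper opens to 87 mm and grips with 3 to 60 N. Pads are 19 mm wide; open, the fingers measure 117 mm over their backs; the gripper's body (75 mm by 190 mm) begins 51 mm behind the grasp point.
Start: joints at [71.683, 26.849, -2.785, 87.806, 1.381, 65.374, -4.715], TCP at [0.194, -0.647, 0.184] pointing down, gripper open.
Joint ranges: [-148.3, 148.3], [-19.14, 114.17], [-79.39, 73.82], [5.75, 140.21], [-59.74, 239.74], [12.07, 113.84], [-152.46, 152.46]. Speed limits (degrees/s): [147.25, 147.25, 180, 180, 180, 180, 180].

## Interface

Orientations are given as [roll, pitch, yaw] about the fixed x, y, z axes, in that order (R = Rz(yaw) Ry(pitch) Rx(roll)).
In Python, from cell import get_obs, read_camera, close_job, look_for, grip_depth gives the robot as it stands.
- The arm moves only by the tool arm_command, never from a script. Its argument "deltas" is a list of rows, each an object of numbers: "grip": the closure in counts, from 0 (fully open) to 255 (shut); "dx", "dy", "dz": the shift along the tool's x, y, z in m; "twist": the turn about the tool's z in rad. A call has 1 to 10 rows; each row is the pose to reach, as a shift and turn from the pose commanded when the call began, along the tool's axes at that moment; what a row does not reach only later rows make up. A row lasts 1/12 s, in which the tool goes at most 41.7 mm and 7.16 degrees, less where a joint would pass 70% of its speed; a pose out of reach is approached as far as the arm can. A call with a gripper value outside its range is refused whole. The fingers move at their own pace and stop on an object; the grip force is fixed at half the most. Time passes only in rows, so rows that repeat a pose let the fingers close. It gives the time, the measured TCP pose, the force, the opening and the grip force at its end, in the units of the state.
- get_obs(): the state, without advancing time (a new reading comes with each control period).
- read_camera(name): name is "scene" or "top" or "wrist"; returns a dict with "color" (384x512x3 uint8, red, green, blue), "range_z" (384x512 float32, m along the optical axis (not along the pixel's ray), 0 where there is no reading), "camera_matrix" (3x3 intrinsics, pixels), "view" (4x4, takes a point from world to camera coordinates). Camera axes: x right, y up, looking along -z (the intrinsics and any distortion apply to the point x, -y, -z); pixel columns grow to the right and rows downward; lengths in m; the calibration is good to about 2 mm. A picture is of the moment at which its call begins.
- close_job(): hands the job in; it is judged then, once.
Trained networks look in the newest picture that a camera, given by its name, has taken for a name from the list of things; names that differ only in an ending like _2 or _b are one class to them, and where a whole thing is asked for, a point or a joint stands for the part that bears it (a point fixed in the world has none). Each returns a list of dicts, best first, with "confidence" (0 to 1); they miss things now and then, are a little off and sometimes report something else, mostly with a low value. They report only what shows in the picture. A call takes as long as a camera call.
- look_for(camera, thing): "pixel" ([column, row] in pixels, amid what is visible of it).
The state is a dict: "time": time; "joints": joint angles; "dq": joint speeds; "tau": joint torques, N m; "eef_pos": TCP position; "orientation": TCP orientation; "force": force on the tool from outside, world axes, zero at the start; "ft_torque": the same for the moment, N m; "finger_gap": finger opening in m; "grip_force": force on a finger pad.
Only numpy, scipy, OpenCV 4.12 (cv2) and the standard library are available. Lean on these libraries where they do the work, as an engineer would, in place of code of your own. Each camera call takes 0.05 s, during which the arm holds its last target. There are 200 camera calls.

## Working session

There is one attempt and no reset: what is moved stays moved. The work goes in short steps, Python scripts to look and compute and a tool call to move; the robot and the scene stay as the last step left them, time stands still between calls to the robot, and variables do not carry over. Pictures are saved under pics/ and viewed, at most 14 in all, crops included, and the job is handed in when it is done.

Besides the shell and the picture viewer there is one more tool, called by a JSON object that holds its "op" and its "data", one argument or row to a line. arm_command: Moves the arm, as the interface text tells. Its arguments: {"type":"object","properties":{"deltas":{"type":"array"}},"required":["deltas"]}

```bash
mkdir -p pics; ls
cat > h.py <<'E'
import numpy as np, cv2
from cell import *
from scipy.spatial.transform import Rotation as R
def cam(n):
    c=read_camera(n); return c
def save(c,f,box=None,s=1):
    im=c['color'][...,::-1]
    if box: im=im[box[1]:box[3],box[0]:box[2]]
    cv2.imwrite('pics/'+f,cv2.resize(im,None,fx=s,fy=s,interpolation=cv2.INTER_CUBIC))
def cloud(c):
    K=c['camera_matrix'];z=c['range_z'];h,w=z.shape
    u,v=np.meshgrid(np.arange(w),np.arange(h))
    p=np.stack([(u-K[0,2])/K[0,0]*z,-(v-K[1,2])/K[1,1]*z,-z,np.ones_like(z)],-1)
    q=p@np.linalg.inv(c['view']).T
    q=q[...,:3]; q[z==0]=np.nan
    return q
def proj(c,p):
    q=c['view']@np.append(p,1);K=c['camera_matrix']
    return K[0,2]+K[0,0]*q[0]/-q[2],K[1,2]-K[1,1]*q[1]/-q[2]
def at_z(c,px,z):
    K=c['camera_matrix'];T=np.linalg.inv(c['view'])
    d=T[:3,:3]@np.array([(px[0]-K[0,2])/K[0,0],-(px[1]-K[1,2])/K[1,1],-1]);o=T[:3,3]
    return o+d*(z-o[2])/d[2]
E
python3 - <<'E'
from h import *
o=get_obs(); print({k:np.round(v,3) for k,v in o.items()}, grip_depth)
for n in('top','scene'):
    c=cam(n);save(c,n+'0.png',s=1.5);q=cloud(c)
    print(n,np.round(c['camera_matrix'],1).tolist(),np.round(np.linalg.inv(c['view']),3).tolist())
    for t in('spindle_seat','carousel','latch_grip','mount0','well0','oil_bottle','petri_dish','slide_box','mat'):
        for r in look_for(n,t)[:7]:
            u,v=map(int,r['pixel']);print(t,np.round(r['pixel']),round(r['confidence'],2),np.round(q[v,u],3))
E
```

```text
pics
{'time': np.float64(0.0), 'joints': array([71.682, 26.898, -2.785, 87.873,  1.383, 65.372, -4.714]), 'dq': array([ 0.022,  0.04 , -0.105, -0.   ,  0.059,  0.031, -0.034]), 'tau': array([-0.0000e+00, -5.0797e+01, -8.1000e-02, -2.3616e+01, -6.1000e-02,
        3.8000e-02,  0.0000e+00]), 'eef_pos': array([ 0.193, -0.646,  0.183]), 'orientation': array([-1.79891e+02,  5.00000e-03,  1.66670e+01]), 'force': array([-0.183, -0.284,  0.24 ]), 'ft_torque': array([0.009, 0.01 , 0.052]), 'grip_force': np.float64(0.0), 'finger_gap': np.float64(0.087)} 0.0187
top [[399.5, 0.0, 251.3], [0.0, 399.5, 189.3], [0.0, 0.0, 1.0]] [[0.024, 0.996, -0.081, 0.5], [-1.0, 0.024, 0.007, 0.007], [0.009, 0.081, 0.997, 1.133], [0.0, 0.0, 0.0, 1.0]]
spindle_seat [268. 211.] 0.92 [ 0.531 -0.042  0.103]
spindle_seat [181. 116.] 0.28 [0.78  0.197 0.07 ]
carousel [130. 214.] 0.94 [0.513 0.328 0.039]
carousel [356. 196.] 0.23 [ 0.581 -0.292  0.026]
latch_grip [127. 217.] 0.37 [0.508 0.35  0.002]
mount0 [382. 194.] 0.66 [ 0.588 -0.362  0.027]
mount0 [370. 243.] 0.49 [ 0.449 -0.33   0.021]
mount0 [392. 246.] 0.4 [ 0.4
[... 567 characters left out ...]
0.006, 0.53, 0.848, 0.968], [0.0, 0.0, 0.0, 1.0]]
spindle_seat [218. 185.] 0.75 [ 0.545 -0.05   0.062]
spindle_seat [337. 140.] 0.17 [0.526 0.332 0.034]
carousel [339. 138.] 0.78 [0.527 0.337 0.036]
latch_grip [256. 160.] 0.77 [0.544 0.061 0.106]
mount0 [ 87. 208.] 0.49 [ 0.447 -0.39   0.025]
mount0 [131. 239.] 0.42 [ 0.583 -0.308  0.023]
mount0 [339. 141.] 0.21 [0.529 0.338 0.025]
well0 [341. 136.] 0.93 [0.526 0.343 0.042]
oil_bottle [348. 223.] 0.74 [0.788 0.199 0.069]
oil_bottle [340. 138.] 0.33 [0.528 0.343 0.039]
petri_dish [227. 288.] 0.92 [ 0.796 -0.136  0.004]
slide_box [288. 264.] 0.62 [nan nan nan]
mat [335. 136.] 0.65 [0.517 0.329 0.039]
mat [114. 231.] 0.63 [ 0.533 -0.344  0.007]
```

View pics/top0.png

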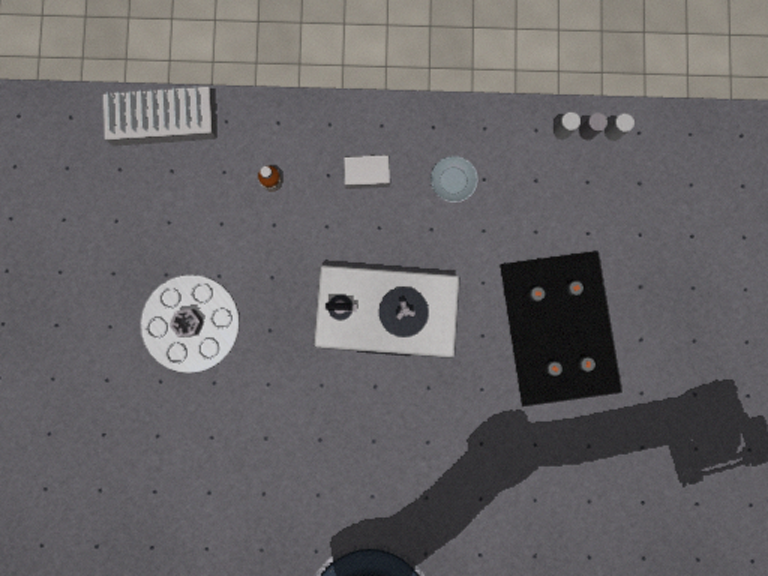

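View pics/scene0.png

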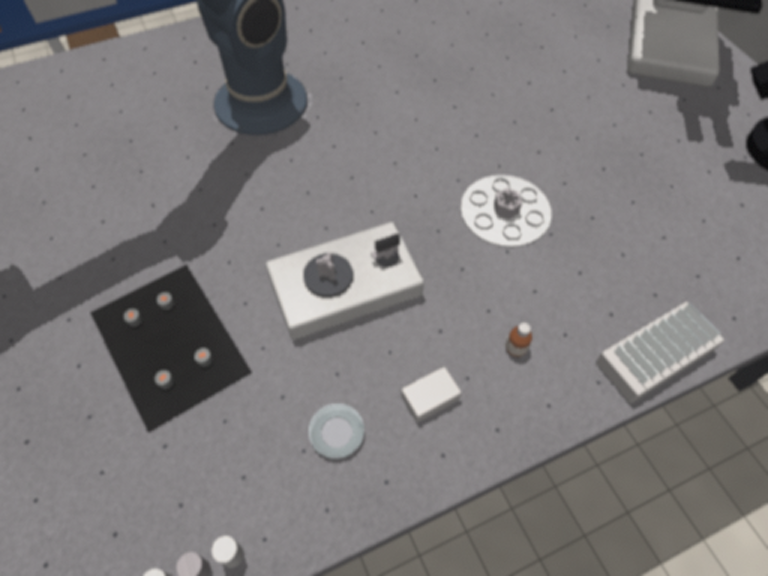

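Top view at 1.5x zoom: the carousel is at (188,323), the latch knob at (341,305), the spindle at (403,311), and four mounts are on the mat. I'm moving above the stage for a wrist view.

{"op": "arm_command", "data": {
  "deltas": [
    {"dz": -0.04},
    {"dx": 0.03,"dy": -0.03,"dz": -0.06,"twist": -0.1},
    {"dx": 0.058,"dy": -0.058,"dz": -0.08,"twist": -0.2},
    {"dx": 0.086,"dy": -0.086,"dz": -0.09,"twist": -0.3},
    {"dx": 0.114,"dy": -0.114,"dz": -0.1,"twist": -0.4},
    {"dx": 0.142,"dy": -0.142,"dz": -0.11,"twist": -0.5},
    {"dx": 0.17,"dy": -0.17,"dz": -0.12,"twist": -0.6},
    {"dx": 0.198,"dy": -0.198,"dz": -0.13,"twist": -0.7},
    {"dx": 0.226,"dy": -0.226,"dz": -0.14,"twist": -0.8},
    {"dx": 0.254,"dy": -0.254,"dz": -0.15,"twist": -0.9}
  ]
}}

```text
$.deltas[0]: bad value
```

```bash
cat >> h.py <<'E'
def wrap(a): return (a+180)%360-180
def go(x,y,z,yaw=None):
    "print tool-axis deltas from present measured pose to world target"
    o=get_obs();p=o['eef_pos'];r=R.from_euler('xyz',o['orientation'],degrees=True)
    d=r.inv().apply(np.array([x,y,z])-p)
    tw=0 if yaw is None else -np.radians(wrap(yaw-o['orientation'][2]))
    print('t',round(float(o['time']),2),'pos',np.round(p,4),'rpy',np.round(o['orientation'],2),'F',np.round(o['force'],1),'gap',round(float(o['finger_gap']),4),'gf',round(float(o['grip_force']),1))
    print('  -> d',np.round(d,4),'twist',round(tw,4),'rows',int(max(np.linalg.norm(d)/.0417,abs(tw)/.125))+1)
E
python3 - <<'E'
from h import *
go(0.54,0,0.35,90)
E
```

```text
t 1.0 pos [ 0.1936 -0.6467  0.1845] rpy [180.    -0.    16.66] F [-0.3 -1.2 -0.8] gap 0.0872 gf 0.0
  -> d [ 0.5173 -0.5202 -0.1655] twist -1.28 rows 19
```

{"op": "arm_command", "data": {
  "deltas": [
    {"grip": 0,"dx": 0,"dy": 0,"dz": -0.04,"twist": 0},
    {"grip": 0,"dx": 0.517,"dy": -0.52,"dz": -0.165,"twist": -1.28},
    {"grip": 0,"dx": 0.517,"dy": -0.52,"dz": -0.165,"twist": -1.28},
    {"grip": 0,"dx": 0.517,"dy": -0.52,"dz": -0.165,"twist": -1.28},
    {"grip": 0,"dx": 0.517,"dy": -0.52,"dz": -0.165,"twist": -1.28},
    {"grip": 0,"dx": 0.517,"dy": -0.52,"dz": -0.165,"twist": -1.28},
    {"grip": 0,"dx": 0.517,"dy": -0.52,"dz": -0.165,"twist": -1.28},
    {"grip": 0,"dx": 0.517,"dy": -0.52,"dz": -0.165,"twist": -1.28},
    {"grip": 0,"dx": 0.517,"dy": -0.52,"dz": -0.165,"twist": -1.28},
    {"grip": 0,"dx": 0.517,"dy": -0.52,"dz": -0.165,"twist": -1.28}
  ]
}}

```text
time: 1.83
eef_pos: [0.3686, -0.3189, 0.2881]
orientation: [180.0, 0.0, 81.5]
force: [0.8, -0.8, 0.3]
finger_gap: 0.0873
grip_force: 0.0
```

Run:
```python
from h import *
go(0.54,0,0.35,90)
```

```text
t 1.83 pos [ 0.3686 -0.3189  0.2881] rpy [1.7997e+02 5.0000e-02 8.1460e+01] F [ 0.8 -0.8  0.3] gap 0.0873 gf 0.0
  -> d [ 0.3407  0.1222 -0.0621] twist -0.1491 rows 9
```

{"op": "arm_command", "data": {
  "deltas": [
    {"grip": 0,"dx": 0.33,"dy": 0.12,"dz": -0.06,"twist": -0.14},
    {"grip": 0,"dx": 0.33,"dy": 0.12,"dz": -0.06,"twist": -0.14},
    {"grip": 0,"dx": 0.33,"dy": 0.12,"dz": -0.06,"twist": -0.14},
    {"grip": 0,"dx": 0.33,"dy": 0.12,"dz": -0.06,"twist": -0.14},
    {"grip": 0,"dx": 0.33,"dy": 0.12,"dz": -0.06,"twist": -0.14},
    {"grip": 0,"dx": 0.33,"dy": 0.12,"dz": -0.06,"twist": -0.14},
    {"grip": 0,"dx": 0.33,"dy": 0.12,"dz": -0.06,"twist": -0.14},
    {"grip": 0,"dx": 0.33,"dy": 0.12,"dz": -0.06,"twist": -0.14},
    {"grip": 0,"dx": 0.33,"dy": 0.12,"dz": -0.06,"twist": -0.14},
    {"grip": 0,"dx": 0.33,"dy": 0.12,"dz": -0.06,"twist": -0.14}
  ]
}}

```text
time: 2.67
eef_pos: [0.5393, -0.0064, 0.3486]
orientation: [179.8, -0.2, 89.7]
force: [-0.5, 0.3, 0.1]
finger_gap: 0.0866
grip_force: 0.0
```

Run:
```python
from h import *
go(0.54,0,0.35,90)
c=cam('wrist');save(c,'w1.png',s=1.5)
T=np.linalg.inv(c['view']);print(np.round(c['camera_matrix'],1).tolist(),np.round(T,3).tolist())
q=cloud(c);z=q[...,2]
m=(z>.088)&(z<.112); 
n,lab,st,cen=cv2.connectedComponentsWithStats(m.astype(np.uint8))
for i in range(1,n):
    if st[i,4]>60:
        p=q[lab==i]; xy=p[:,:2].astype(np.float32)
        print(st[i],np.round(p.mean(0),4),'rect',cv2.minAreaRect(xy),'zmed',np.median(p[:,2]))
for t in('spindle_seat','latch_grip'):
    print(t,[(np.round(r['pixel']),round(r['confidence'],2)) for r in look_for('wrist',t)[:3]])
```

```text
t 2.67 pos [ 0.5393 -0.0064  0.3486] rpy [179.84  -0.22  89.71] F [-0.5  0.3  0.1] gap 0.0866 gf 0.0
  -> d [ 0.0064  0.0007 -0.0014] twist -0.0051 rows 1
[[301.2, 0.0, 252.2], [0.0, 301.2, 190.7], [0.0, 0.0, 1.0]] [[1.0, 0.006, -0.001, 0.539], [-0.006, 0.967, 0.256, 0.064], [0.002, -0.256, 0.967, 0.548], [0.0, 0.0, 0.0, 1.0]]
[252  92   8  34 267] [0.5451 0.0669 0.1045] rect ((0.5452282428741455, 0.06671418249607086), (0.04554221034049988, 0.010109574533998966), 89.64308166503906) zmed 0.10459950170924909
[243 175  21  22 213] [ 0.5395 -0.0451  0.1014] rect ((0.5419696569442749, -0.04536408931016922), (0.028143124654889107, 0.03202424570918083), 13.877801895141602) zmed 0.1023339584116904
spindle_seat [(array([249., 179.]), 0.69)]
latch_grip [(array([254., 111.]), 0.61)]
```

View pics/w1.png

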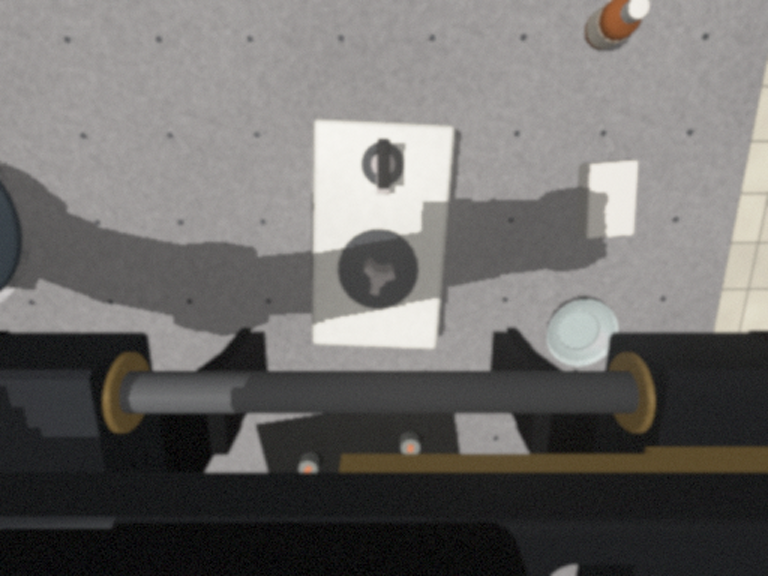

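Wrist view at 1.5x zoom: the knob is at (383,165), with its bar nearly along world y. The spindle is at (378,270). I'm descending over the knob and will re-measure before gripping.

{"op": "arm_command", "data": {
  "deltas": [
    {"grip": 80,"dx": 0.04,"dy": 0.005,"dz": 0.04,"twist": 0},
    {"grip": 80,"dx": 0.073,"dy": 0.0055,"dz": 0.08,"twist": 0},
    {"grip": 80,"dx": 0.073,"dy": 0.0055,"dz": 0.12,"twist": 0},
    {"grip": 80,"dx": 0.073,"dy": 0.0055,"dz": 0.16,"twist": 0},
    {"grip": 80,"dx": 0.073,"dy": 0.0055,"dz": 0.16,"twist": 0},
    {"grip": 80,"dx": 0.073,"dy": 0.0055,"dz": 0.16,"twist": 0}
  ]
}}

```text
time: 3.32
eef_pos: [0.5404, 0.0569, 0.1826]
orientation: [-179.4, 0.1, 89.0]
force: [-0.6, -0.5, 0.4]
finger_gap: 0.0613
grip_force: 0.0
```

```bash
cat >> h.py <<'E'
def blobs(c,lo,hi,nmin=60,box=None):
    q=cloud(c);m=(q[...,2]>lo)&(q[...,2]<hi)
    if box: m&=(q[...,0]>box[0])&(q[...,0]<box[1])&(q[...,1]>box[2])&(q[...,1]<box[3])
    n,lab,st,cen=cv2.connectedComponentsWithStats(m.astype(np.uint8))
    for i in range(1,n):
        if st[i,4]>nmin:
            p=q[lab==i];(a,b),(w,h),th=cv2.minAreaRect(p[:,:2].astype(np.float32))
            print(' blob',st[i].tolist(),np.round(p.mean(0),4),'rect',np.round([a,b,w,h],4),round(th,1),'z',round(float(np.median(p[:,2])),4))
E
python3 - <<'E'
from h import *
c=cam('wrist');save(c,'w2.png',s=1.5)
blobs(c,.09,.112,box=(.4,.7,-.2,.2))
go(0.545,0.067,0.077,90)
E
```

```text
blob [252, 151, 13, 49, 621] [0.5452 0.0682 0.1041] rect [0.5454 0.067  0.0453 0.0115] 89.1 z 0.1044
 blob [241, 275, 30, 22, 341] [ 0.5405 -0.0467  0.1028] rect [ 0.5428 -0.0494  0.0283  0.0286] 10.1 z 0.1027
t 3.37 pos [0.5426 0.0573 0.1856] rpy [-1.7974e+02  8.0000e-02  8.9010e+01] F [ 0.6 -0.1 -0.1] gap 0.0605 gf 0.0
  -> d [0.0099 0.0027 0.1086] twist -0.0173 rows 3
```

View pics/w2.png

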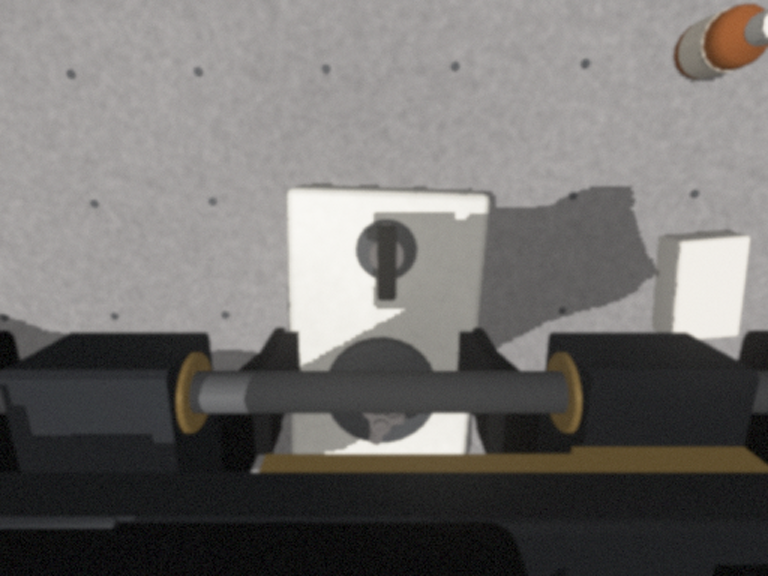

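The knob is centred at about (0.545, 0.067), with the fingers either side of it in view. I'm going down.

{"op": "arm_command", "data": {
  "deltas": [
    {"grip": 80,"dx": 0.002,"dy": 0.003,"dz": 0.035,"twist": 0},
    {"grip": 80,"dx": 0.002,"dy": 0.003,"dz": 0.07,"twist": 0},
    {"grip": 80,"dx": 0.002,"dy": 0.003,"dz": 0.109,"twist": 0},
    {"grip": 80,"dx": 0.002,"dy": 0.003,"dz": 0.109,"twist": 0},
    {"grip": 80,"dx": 0.002,"dy": 0.003,"dz": 0.109,"twist": 0},
    {"grip": 80,"dx": 0.002,"dy": 0.003,"dz": 0.109,"twist": 0},
    {"grip": 80,"dx": 0.002,"dy": 0.003,"dz": 0.109,"twist": 0}
  ]
}}

```text
time: 3.95
eef_pos: [0.5499, 0.0618, 0.0818]
orientation: [179.7, -0.0, 89.1]
force: [0.4, 0.1, 0.4]
finger_gap: 0.0596
grip_force: 0.0
```

Run:
```python
from h import *
go(0.545,0.067,0.077,89)
```

```text
t 3.95 pos [0.5499 0.0618 0.0818] rpy [ 1.7966e+02 -3.0000e-02  8.9090e+01] F [0.4 0.1 0.4] gap 0.0596 gf 0.0
  -> d [ 0.0051 -0.005   0.0048] twist 0.0015 rows 1
```

{"op": "arm_command", "data": {
  "deltas": [
    {"grip": 80,"dx": 0.005,"dy": -0.005,"dz": 0.004,"twist": 0},
    {"grip": 80,"dx": 0.005,"dy": -0.005,"dz": 0.004,"twist": 0},
    {"grip": 80,"dx": 0.005,"dy": -0.005,"dz": 0.004,"twist": 0},
    {"grip": 200,"dx": 0.005,"dy": -0.005,"dz": 0.004,"twist": 0},
    {"grip": 255,"dx": 0.005,"dy": -0.005,"dz": 0.004,"twist": 0},
    {"grip": 255,"dx": 0.005,"dy": -0.005,"dz": 0.004,"twist": 0},
    {"grip": 255,"dx": 0.005,"dy": -0.005,"dz": 0.004,"twist": 0},
    {"grip": 255,"dx": 0.005,"dy": -0.005,"dz": 0.004,"twist": 0},
    {"grip": 255,"dx": 0.005,"dy": -0.005,"dz": 0.004,"twist": 0}
  ]
}}

```text
time: 4.7
eef_pos: [0.5423, 0.0666, 0.0744]
orientation: [-180.0, 0.0, 89.1]
force: [0.7, -0.9, -0.3]
finger_gap: 0.0274
grip_force: 0.0
```

Run:
```python
from h import *
go(0.545,0.067,0.089,89)
```

```text
t 4.7 pos [0.5423 0.0666 0.0744] rpy [-180.      0.     89.14] F [ 0.7 -0.9 -0.3] gap 0.0274 gf 0.0
  -> d [ 0.0004  0.0027 -0.0146] twist 0.0024 rows 1
```

{"op": "arm_command", "data": {
  "deltas": [
    {"grip": 255,"dx": 0,"dy": 0.002,"dz": -0.002,"twist": 0},
    {"grip": 255,"dx": 0,"dy": 0.002,"dz": -0.002,"twist": 0},
    {"grip": 255,"dx": 0,"dy": 0.002,"dz": -0.002,"twist": 0},
    {"grip": 255,"dx": 0,"dy": 0.002,"dz": -0.002,"twist": 0},
    {"grip": 255,"dx": 0,"dy": 0.002,"dz": -0.002,"twist": 0},
    {"grip": 255,"dx": 0,"dy": 0.002,"dz": -0.002,"twist": 0}
  ]
}}

```text
time: 5.2
eef_pos: [0.5442, 0.0666, 0.0764]
orientation: [-180.0, 0.0, 89.1]
force: [-0.2, 0.2, 0.1]
finger_gap: 0.0007
grip_force: 0.0
```

Run:
```python
from h import *
go(0.545,0.067,0.089,89)
```

```text
t 5.2 pos [0.5442 0.0666 0.0764] rpy [-1.7999e+02  1.0000e-02  8.9140e+01] F [-0.2  0.2  0.1] gap 0.0007 gf 0.0
  -> d [ 0.0004  0.0008 -0.0126] twist 0.0024 rows 1
```

Run:
```python
from h import *
c=cam('wrist');save(c,'w3.png',s=1.2)
c2=cam('scene');save(c2,'s3.png',box=(190,110,340,230),s=4)
blobs(c,.09,.112,box=(.4,.7,-.2,.2))
a=cv2.imread('pics/w3.png');b=cv2.imread('pics/s3.png');print(a.shape,b.shape)
```

```text
blob [244, 188, 20, 59, 675] [0.5452 0.0814 0.1033] rect [0.5453 0.0728 0.034  0.0117] 89.7 z 0.1043
(461, 614, 3) (480, 600, 3)
```

View pics/s3.png

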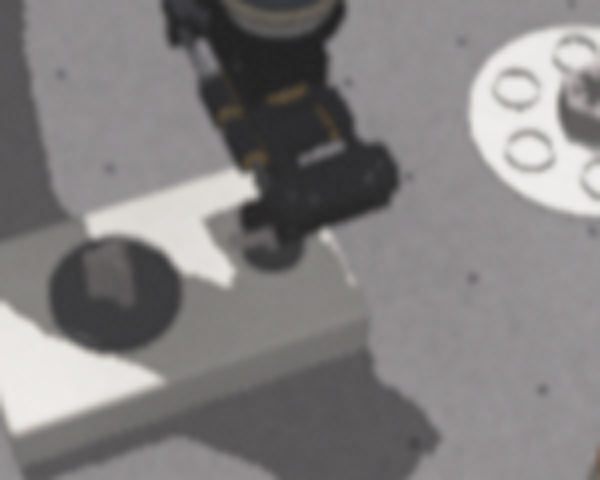

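View pics/w3.png

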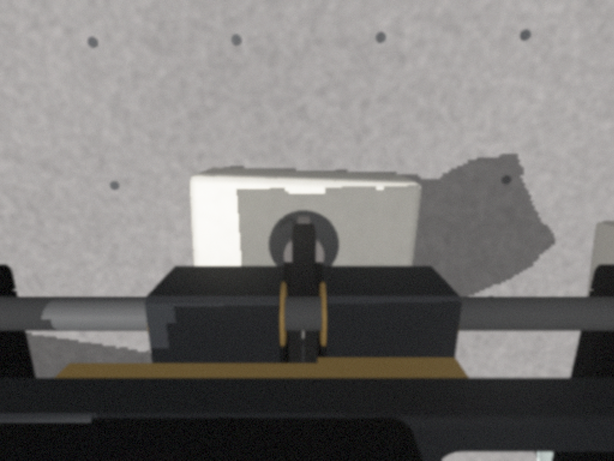

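The wrist picture shows the bar at (303,240) running in between the finger knuckles, even though the gap reads about 0. I'll test with a small lift.

{"op": "arm_command", "data": {
  "deltas": [
    {"grip": 255,"dx": 0,"dy": 0,"dz": -0.002,"twist": 0},
    {"grip": 255,"dx": 0,"dy": 0,"dz": -0.004,"twist": 0},
    {"grip": 255,"dx": 0,"dy": 0,"dz": -0.006,"twist": 0},
    {"grip": 255,"dx": 0,"dy": 0,"dz": -0.007,"twist": 0},
    {"grip": 255,"dx": 0,"dy": 0,"dz": -0.007,"twist": 0}
  ]
}}

```text
time: 5.72
eef_pos: [0.5446, 0.0667, 0.0839]
orientation: [180.0, -0.0, 89.1]
force: [-0.0, 0.2, 0.1]
finger_gap: 0.0005
grip_force: 0.0
```

Run:
```python
from h import *
go(0.545,0.067,0.089,89); print(get_obs()['ft_torque'])
c=cam('wrist');q=cloud(c)
save(c,'w4.png',box=(180,140,340,330),s=3)
b=q[...,2]; 
for v in range(170,300,8): print(v,np.round(q[v,225:280:5,2],3))
```

```text
t 5.72 pos [0.5446 0.0667 0.0839] rpy [179.95  -0.    89.14] F [-0.   0.2  0.1] gap 0.0005 gf 0.0
  -> d [ 0.0003  0.0004 -0.0051] twist 0.0024 rows 1
[-0.00923214 -0.14091014  0.0174553 ]
170 [0.049 0.048 0.048 0.048 0.049 0.047 0.05  0.049 0.048 0.049 0.049]
178 [0.05  0.05  0.048 0.051 0.05  0.058 0.059 0.051 0.05  0.049 0.049]
186 [0.049 0.051 0.063 0.063 0.089 0.092 0.093 0.089 0.05  0.05  0.052]
194 [0.051 0.05  0.05  0.051 0.104 0.105 0.104 0.103 0.05  0.051 0.051]
202 [0.051 0.05  0.052 0.072 0.105   nan 0.105 0.105 0.072 0.051 0.051]
210 [0.049 0.051 0.052 0.072 0.104 0.105 0.105 0.104 0.073 0.051 0.051]
218 [0.049 0.048 0.051 0.122 0.104 0.105 0.105 0.105 0.122 0.051 0.049]
226 [0.201 0.2   0.2   0.133 0.129 0.129 0.13  0.129 0.132 0.199 0.2  ]
234 [0.206 0.206 0.203 0.144 0.141 0.141 0.141 0.141 0.143 0.204 0.205]
242 [0.212 0.21  0.206 0.153 0.15  0.151 0.149 0.15  0.153 0.207 0.211]
250 [0.213 0.214 0.21  0.205 0.205 0.205 0.207 0.206 0.206 0.209 0.213]
258 [0.214 0.215 0.212 0.207 0.208 0.209 0.208 0.208 0.208 0.211 0.215]
266 [0.213 0.214 0.212 0.207 0.208 0.208 0.208 0.207 0.209 0.211 0.214]
274 [0.214 0.215 0.211 0.208 0.207 0.208 0.208 0.207 0.208 0.212 0.214]
282 [0.215 0.213 0.212 0.176 0.17  0.17  0.17  0.17  0.176 0.212 0.214]
290 [0.215 0.214 0.208 0.178 0.17  0.17  0.17  0.17  0.177 0.207 0.215]
298 [0.216 0.214 0.208 0.178 0.17  0.17  0.17  0.171 0.215 0.215 0.213]
```

Run:
```python
from h import *
c=cam('wrist');q=cloud(c);o=get_obs()
print(np.round(np.linalg.inv(c['view'])[:3],4).tolist(), o['eef_pos'])
for v in range(190,248,6): print(v,np.round(q[v,[241,250,258,265]],4).tolist())
```

```text
[[0.9999, 0.0154, 0.0042, 0.5457], [-0.016, 0.9655, 0.26, 0.1378], [-0.0001, -0.2601, 0.9656, 0.2827]] [0.54435867 0.06659946 0.08355458]
190 [[0.5363, 0.0792, 0.0628], [0.5436, 0.0894, 0.1016], [0.5485, 0.0894, 0.1019], [0.5549, 0.0757, 0.051]]
196 [[0.5356, 0.0709, 0.0505], [0.5435, 0.0863, 0.1041], [0.5485, 0.0863, 0.1044], [0.5549, 0.0705, 0.05]]
202 [[0.5365, 0.0727, 0.0724], [0.5435, 0.0827, 0.1051], [0.5484, 0.0824, 0.1045], [0.554, 0.0722, 0.0718]]
208 [[0.5363, 0.0678, 0.0717], [0.5434, 0.0786, 0.1046], [0.5484, 0.0788, 0.1053], [0.554, 0.0673, 0.0711]]
214 [[0.5362, 0.0633, 0.0722], [0.5433, 0.0747, 0.1046], [0.5483, 0.0748, 0.1051], [0.554, 0.0627, 0.0713]]
220 [[0.5385, 0.0781, 0.124], [0.5433, 0.0708, 0.1048], [0.5483, 0.0707, 0.1049], [0.552, 0.0776, 0.1233]]
226 [[0.5388, 0.0778, 0.1322], [0.5435, 0.0763, 0.1287], [0.5479, 0.0766, 0.1297], [0.5516, 0.0775, 0.1322]]
232 [[0.5391, 0.078, 0.141], [0.5436, 0.0765, 0.1375], [0.5477, 0.0767, 0.1381], [0.5512, 0.0782, 0.1419]]
238 [[0.5392, 0.0768, 0.1457], [0.5436, 0.0763, 0.1447], [0.5476, 0.0763, 0.1448], [0.5509, 0.0779, 0.1485]]
244 [[0.5395, 0.077, 0.153], [0.5437, 0.0766, 0.1523], [0.5475, 0.0766, 0.1523], [0.5506, 0.0779, 0.1552]]
```

View pics/w4.png

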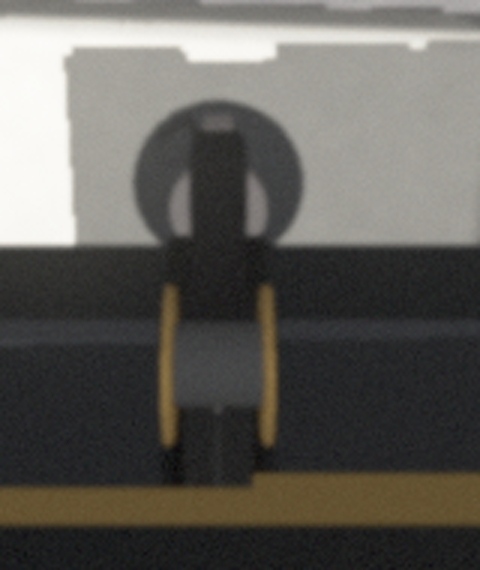

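No grip: the depth image puts the real fingertips near z≈0.12 while the reported TCP z is 0.084. I'll open the fingers and measure that offset directly.

{"op": "arm_command", "data": {
  "deltas": [
    {"grip": 80,"dx": 0,"dy": 0,"dz": -0.01,"twist": 0},
    {"grip": 80,"dx": 0,"dy": 0,"dz": -0.016,"twist": 0},
    {"grip": 80,"dx": 0,"dy": 0,"dz": -0.016,"twist": 0},
    {"grip": 80,"dx": 0,"dy": 0,"dz": -0.016,"twist": 0},
    {"grip": 80,"dx": 0,"dy": 0,"dz": -0.016,"twist": 0},
    {"grip": 80,"dx": 0,"dy": 0,"dz": -0.016,"twist": 0},
    {"grip": 80,"dx": 0,"dy": 0,"dz": -0.016,"twist": 0},
    {"grip": 80,"dx": 0,"dy": 0,"dz": -0.016,"twist": 0},
    {"grip": 80,"dx": 0,"dy": 0,"dz": -0.016,"twist": 0},
    {"grip": 80,"dx": 0,"dy": 0,"dz": -0.016,"twist": 0}
  ]
}}

```text
time: 6.65
eef_pos: [0.5442, 0.0667, 0.0993]
orientation: [-180.0, 0.0, 89.1]
force: [-0.5, -0.2, -0.4]
finger_gap: 0.0563
grip_force: 0.0
```

Run:
```python
from h import *
go(0.545,0.067,0.089,89)
c=cam('wrist');q=cloud(c);e=get_obs()['eef_pos']
m=(abs(q[...,1]-e[1])<.012)&(q[...,2]>.112)&(abs(q[...,0]-e[0])<.07)
p=q[m];v,u=np.where(m)
for lo in np.arange(.112,.23,.006):
    s=p[(p[:,2]>=lo)&(p[:,2]<lo+.006)]
    if len(s): 
        L=s[s[:,0]<e[0]];Rr=s[s[:,0]>e[0]]
        print(round(lo-e[2],3),len(s),[np.round([k[:,0].min()-e[0],k[:,0].max()-e[0],k[:,1].min()-e[1],k[:,1].max()-e[1]],3) for k in(L,Rr) if len(k)])
```

```text
t 6.65 pos [0.5442 0.0667 0.0993] rpy [-179.99    0.     89.14] F [-0.5 -0.2 -0.4] gap 0.0563 gf 0.0
  -> d [0.0003 0.0008 0.0103] twist 0.0025 rows 1
0.031 6 [array([-0.035, -0.028, -0.003,  0.012]), array([ 0.029,  0.037, -0.004,  0.01 ])]
0.037 195 [array([-0.037, -0.028, -0.005,  0.012]), array([ 0.028,  0.037, -0.006,  0.011])]
0.043 222 [array([-0.037, -0.028, -0.002,  0.012]), array([ 0.028,  0.038, -0.003,  0.011])]
0.049 221 [array([-0.037, -0.028,  0.   ,  0.012]), array([ 0.028,  0.038, -0.   ,  0.011])]
0.055 236 [array([-0.037, -0.028,  0.003,  0.012]), array([0.028, 0.038, 0.003, 0.011])]
0.061 271 [array([-0.038, -0.028, -0.009,  0.012]), array([ 0.028,  0.039, -0.01 ,  0.011])]
0.067 238 [array([-0.039, -0.028, -0.009,  0.012]), array([ 0.028,  0.04 , -0.01 ,  0.011])]
0.073 110 [array([-0.039, -0.028, -0.009,  0.012]), array([ 0.028,  0.04 , -0.01 ,  0.012])]
0.079 151 [array([-0.033, -0.028, -0.01 ,  0.003]), array([ 0.028,  0.031, -0.01 ,  0.002])]
0.085 817 [array([-0.033, -0.028, -0.009,  0.007]), array([ 0.028,  0.034, -0.01 ,  0.006])]
0.091 257 [array([-0.033, -0.032, -0.004,  0.01 ]), array([ 0.033,  0.034, -0.005,  0.009])]
0.097 302 [array([-0.035, -0.032, -0.001,  0.012]), array([ 0.033,  0.035, -0.001,  0.012])]
0.103 286 [array([-0.033, -0.032, -0.001,  0.012]), array([0.033, 0.034, 0.003, 0.012])]
0.109 181 [array([-0.033, -0.032,  0.003,  0.012]), array([0.033, 0.034, 0.007, 0.012])]
0.115 59 [array([-0.033, -0.032,  0.008,  0.012]), array([0.033, 0.034, 0.011, 0.012])]
0.127 754 [array([ 0.033,  0.061, -0.006, -0.001])]
```

The fingertips sit 37 mm above the reported TCP, so target eef z = tip z − 0.037. I'm going down so the tip is at 0.077.

{"op": "arm_command", "data": {
  "deltas": [
    {"grip": 80,"dx": 0,"dy": 0.001,"dz": 0.03,"twist": 0},
    {"grip": 80,"dx": 0,"dy": 0.001,"dz": 0.059,"twist": 0},
    {"grip": 80,"dx": 0,"dy": 0.001,"dz": 0.059,"twist": 0},
    {"grip": 255,"dx": 0,"dy": 0.001,"dz": 0.059,"twist": 0},
    {"grip": 255,"dx": 0,"dy": 0.001,"dz": 0.059,"twist": 0},
    {"grip": 255,"dx": 0,"dy": 0.001,"dz": 0.059,"twist": 0},
    {"grip": 255,"dx": 0,"dy": 0.001,"dz": 0.059,"twist": 0},
    {"grip": 255,"dx": 0,"dy": 0.001,"dz": 0.059,"twist": 0},
    {"grip": 255,"dx": 0,"dy": 0.001,"dz": 0.059,"twist": 0},
    {"grip": 255,"dx": 0,"dy": 0.001,"dz": 0.059,"twist": 0}
  ]
}}

```text
time: 7.53
eef_pos: [0.5456, 0.0666, 0.041]
orientation: [180.0, 0.0, 89.1]
force: [0.0, 0.9, 0.1]
finger_gap: 0.0211
grip_force: 0.0
```

{"op": "arm_command", "data": {
  "deltas": [
    {"grip": 255,"dx": 0,"dy": 0,"dz": 0,"twist": 0},
    {"grip": 255,"dx": 0,"dy": 0,"dz": 0,"twist": 0},
    {"grip": 255,"dx": 0,"dy": 0,"dz": 0,"twist": 0}
  ]
}}

```text
time: 7.78
eef_pos: [0.5449, 0.0666, 0.0407]
orientation: [-180.0, 0.0, 89.1]
force: [-2.1, 0.1, 4.3]
finger_gap: 0.0117
grip_force: 30.0
```

{"op": "arm_command", "data": {
  "deltas": [
    {"grip": 255,"dx": 0,"dy": 0,"dz": -0.003,"twist": 0},
    {"grip": 255,"dx": 0,"dy": 0,"dz": -0.006,"twist": 0},
    {"grip": 255,"dx": 0,"dy": 0,"dz": -0.009,"twist": 0},
    {"grip": 255,"dx": 0,"dy": 0,"dz": -0.0105,"twist": 0},
    {"grip": 255,"dx": 0,"dy": 0,"dz": -0.0105,"twist": 0},
    {"grip": 255,"dx": 0,"dy": 0,"dz": -0.0105,"twist": 0}
  ]
}}

```text
time: 8.28
eef_pos: [0.5447, 0.0665, 0.0503]
orientation: [-179.9, -0.0, 89.1]
force: [1.5, 1.5, -12.6]
finger_gap: 0.0119
grip_force: 30.0
```

{"op": "arm_command", "data": {
  "deltas": [
    {"grip": 255,"dx": 0,"dy": 0,"dz": 0,"twist": -0.08},
    {"grip": 255,"dx": 0,"dy": 0,"dz": 0,"twist": -0.16},
    {"grip": 255,"dx": 0,"dy": 0,"dz": 0,"twist": -0.24},
    {"grip": 255,"dx": 0,"dy": 0,"dz": 0,"twist": -0.32},
    {"grip": 255,"dx": 0,"dy": 0,"dz": 0,"twist": -0.4},
    {"grip": 255,"dx": 0,"dy": 0,"dz": 0,"twist": -0.48},
    {"grip": 255,"dx": 0,"dy": 0,"dz": 0,"twist": -0.56},
    {"grip": 255,"dx": 0,"dy": 0,"dz": 0,"twist": -0.64},
    {"grip": 255,"dx": 0,"dy": 0,"dz": 0,"twist": -0.72},
    {"grip": 255,"dx": 0,"dy": 0,"dz": 0,"twist": -0.8}
  ]
}}

```text
time: 9.12
eef_pos: [0.5445, 0.0664, 0.0503]
orientation: [-179.9, -0.1, 135.2]
force: [0.6, 1.8, -12.9]
finger_gap: 0.0117
grip_force: 30.0
```

{"op": "arm_command", "data": {
  "deltas": [
    {"grip": 255,"dx": 0,"dy": 0,"dz": 0,"twist": -0.08},
    {"grip": 255,"dx": 0,"dy": 0,"dz": 0,"twist": -0.16},
    {"grip": 255,"dx": 0,"dy": 0,"dz": 0,"twist": -0.24},
    {"grip": 255,"dx": 0,"dy": 0,"dz": 0,"twist": -0.32},
    {"grip": 255,"dx": 0,"dy": 0,"dz": 0,"twist": -0.4},
    {"grip": 255,"dx": 0,"dy": 0,"dz": 0,"twist": -0.48},
    {"grip": 255,"dx": 0,"dy": 0,"dz": 0,"twist": -0.5},
    {"grip": 255,"dx": 0,"dy": 0,"dz": 0,"twist": -0.5},
    {"grip": 255,"dx": 0,"dy": 0,"dz": 0,"twist": -0.5}
  ]
}}

```text
time: 9.87
eef_pos: [0.5444, 0.0663, 0.0504]
orientation: [-180.0, -0.1, 163.5]
force: [-0.8, 2.5, -12.0]
finger_gap: 0.0116
grip_force: 30.0
```

Run:
```python
from h import *
go(0.545,0.067,0.041,163.5);print(get_obs()['ft_torque'],get_obs()['joints'])
```

```text
t 9.87 pos [0.5444 0.0663 0.0504] rpy [-1.7996e+02 -1.1000e-01  1.6346e+02] F [ -0.8   2.5 -12. ] gap 0.0116 gf 30.0
  -> d [-0.0004  0.0008  0.0094] twist -0.0008 rows 1
[ 0.56339167 -0.03799399 -0.40121978] [ 28.7462426   35.32623344 -54.3343655  110.22459764  35.80481673
  53.33680231  30.17353104]
```

Turned 74°. Lowering the knob, then releasing and retreating upward.

{"op": "arm_command", "data": {
  "deltas": [
    {"grip": 255,"dx": 0,"dy": 0,"dz": 0.004,"twist": 0},
    {"grip": 255,"dx": 0,"dy": 0,"dz": 0.009,"twist": 0},
    {"grip": 255,"dx": 0,"dy": 0,"dz": 0.0095,"twist": 0},
    {"grip": 100,"dx": 0,"dy": 0,"dz": 0.0095,"twist": 0},
    {"grip": 100,"dx": 0,"dy": 0,"dz": 0.0095,"twist": 0},
    {"grip": 100,"dx": 0,"dy": 0,"dz": 0.0095,"twist": 0},
    {"grip": 100,"dx": 0,"dy": 0,"dz": 0.0095,"twist": 0},
    {"grip": 100,"dx": 0,"dy": 0,"dz": -0.03,"twist": 0},
    {"grip": 100,"dx": 0,"dy": 0,"dz": -0.07,"twist": 0},
    {"grip": 100,"dx": 0,"dy": 0,"dz": -0.11,"twist": 0}
  ]
}}

```text
time: 10.7
eef_pos: [0.5455, 0.0669, 0.1629]
orientation: [180.0, 0.0, 163.7]
force: [1.2, -1.1, -0.2]
finger_gap: 0.0488
grip_force: 0.0
```

Run:
```python
from h import *
go(0.51,0.33,0.25,97)
c=cam('wrist');q=cloud(c);blobs(c,.09,.115,box=(.4,.7,.0,.2))
c=cam('top');blobs(c,.085,.115,10,box=(.4,.7,-.2,.2))
# carousel: disc fit from top depth
q=cloud(c);m=(q[...,0]>.4)&(q[...,0]<.65)&(q[...,1]>.2)&(q[...,1]<.46)
im=c['color'].max(2)
mm=(m&(im>150)).astype(np.uint8);mm=cv2.morphologyEx(mm,cv2.MORPH_CLOSE,np.ones((9,9)))
ct=max(cv2.findContours(mm,0,1)[0],key=cv2.contourArea);print(cv2.fitEllipse(ct),at_z(c,cv2.fitEllipse(ct)[0],.005))
h=m&(q[...,2]>.028);print('hub',q[h].mean(0),h.sum())
```

```text
t 10.7 pos [0.5455 0.0669 0.1629] rpy [1.7998e+02 3.0000e-02 1.6369e+02] F [ 1.2 -1.1 -0.2] gap 0.0488 gf 0.0
  -> d [ 0.1079  0.2426 -0.087 ] twist 1.1639 rows 10
 blob [245, 163, 15, 53, 694] [0.5428 0.0673 0.104 ] rect [0.5444 0.0668 0.012  0.0457] 71.6 z 0.1044
 blob [264, 201, 13, 12, 71] [ 0.5384 -0.0482  0.1038] rect [ 0.5362 -0.0462  0.0292  0.0271] 44.6 z 0.1044
((125.98383331298828, 215.43019104003906), (63.7677116394043, 65.1236801147461), 47.20186233520508) [0.50941515 0.34941233 0.005     ]
hub [0.50987011 0.34724767 0.03764723] 205
```

The latch is open and down: the knob top is at its original height and the bar has turned ~73°. Now over to the carousel.

{"op": "arm_command", "data": {
  "deltas": [
    {"grip": 80,"dx": 0.0,"dy": 0.0,"dz": -0.04,"twist": 0.1},
    {"grip": 80,"dx": 0.108,"dy": 0.242,"dz": -0.087,"twist": 1.164},
    {"grip": 80,"dx": 0.108,"dy": 0.242,"dz": -0.087,"twist": 1.164},
    {"grip": 80,"dx": 0.108,"dy": 0.242,"dz": -0.087,"twist": 1.164},
    {"grip": 80,"dx": 0.108,"dy": 0.242,"dz": -0.087,"twist": 1.164},
    {"grip": 80,"dx": 0.108,"dy": 0.242,"dz": -0.087,"twist": 1.164},
    {"grip": 80,"dx": 0.108,"dy": 0.242,"dz": -0.087,"twist": 1.164},
    {"grip": 80,"dx": 0.108,"dy": 0.242,"dz": -0.087,"twist": 1.164},
    {"grip": 80,"dx": 0.108,"dy": 0.242,"dz": -0.087,"twist": 1.164},
    {"grip": 80,"dx": 0.108,"dy": 0.242,"dz": -0.087,"twist": 1.164}
  ]
}}

```text
time: 11.63
eef_pos: [0.5091, 0.3321, 0.2487]
orientation: [179.9, -0.1, 96.9]
force: [0.0, -0.7, -0.4]
finger_gap: 0.0597
grip_force: 0.0
```

{"op": "arm_command", "data": {
  "deltas": [
    {"grip": 80,"dx": 0.0,"dy": 0.0,"dz": 0,"twist": 0.0},
    {"grip": 80,"dx": 0,"dy": 0,"dz": 0,"twist": 0.0}
  ]
}}

```text
time: 11.8
eef_pos: [0.51, 0.3293, 0.2481]
orientation: [180.0, 0.0, 97.1]
force: [-1.1, -0.6, 0.0]
finger_gap: 0.0599
grip_force: 0.0
```

Run:
```python
from h import *
go(0.51,0.33,0.25,97)
c=cam('wrist');save(c,'w5.png',box=(130,60,370,240),s=3.3)
blobs(c,.03,.045)
print([(np.round(r['pixel']),round(r['confidence'],2),np.round(at_z(c,r['pixel'],.005),4)) for r in look_for('wrist','well0')[:8]])
```

```text
t 11.8 pos [0.51   0.3293 0.2481] rpy [1.7995e+02 2.0000e-02 9.7060e+01] F [-1.1 -0.6  0. ] gap 0.0599 gf 0.0
  -> d [ 0.0007  0.0001 -0.0019] twist 0.0011 rows 1
 blob [236, 127, 37, 41, 683] [0.51   0.3506 0.0364] rect [0.5099 0.3508 0.0479 0.0541] 11.0 z 0.0366
 blob [495, 137, 17, 66, 592] [0.8651 0.3505 0.0361] rect [0.8612 0.3603 0.0179 0.0928] 16.9 z 0.0372
 blob [211, 294, 54, 8, 220] [0.5025 0.1123 0.0366] rect [0.5141 0.1124 0.0838 0.0061] 0.7 z 0.036
[(array([253., 140.]), 0.92, array([0.5085, 0.3578, 0.005 ]))]
```

View pics/w5.png

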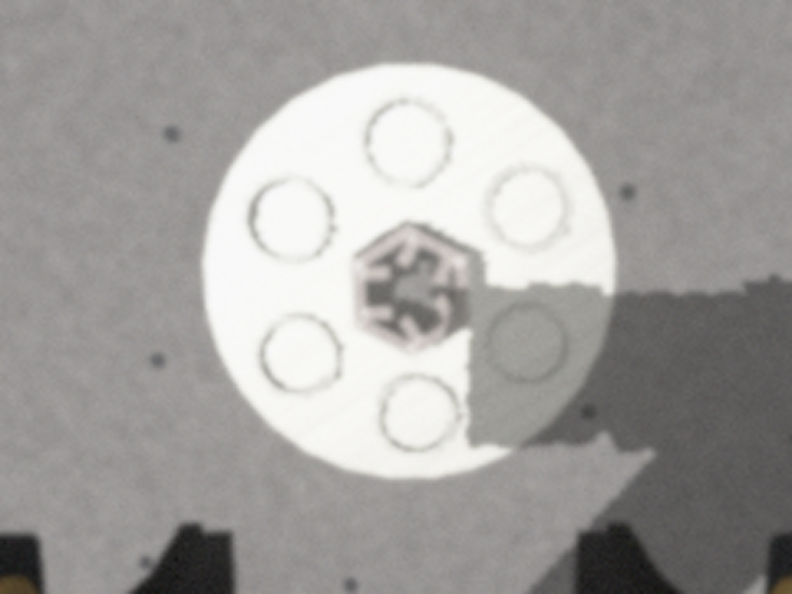

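The wrist view shows the hub hexagon centred at crop (410,287). Its flats face roughly left and right, with a dark slotted bore inside. I'll extract the slot angles from depth and brightness.

```bash
cat >> h.py <<'E'
def polar(c,ctr,z,radii,dark=True,step=5):
    "angular brightness profile at height z around ctr: mean over radii"
    g=cv2.cvtColor(c['color'],cv2.COLOR_RGB2GRAY);q=cloud(c)[...,2]
    out=[];oz=[]
    for a in np.arange(0,360,step):
        pts=np.array([proj(c,[ctr[0]+r*np.cos(np.radians(a)),ctr[1]+r*np.sin(np.radians(a)),z]) for r in radii],np.float32)
        out.append(cv2.remap(g,pts[None,:,0],pts[None,:,1],1).mean())
        oz.append(np.nanmedian(q[np.round(pts[:,1]).astype(int),np.round(pts[:,0]).astype(int)]))
    return np.array(out),np.array(oz)
def phase(f,k,step=5):
    a=np.radians(np.arange(0,360,step));s=np.sum((f-np.nanmean(f))*np.exp(1j*k*a))
    return np.degrees(np.angle(s))/k, abs(s)/len(f)
E
python3 - <<'E'
from h import *
c=cam('wrist');q=cloud(c)
b,z=polar(c,(.5099,.3507),.038,[.013,.0145,.016])
print(b.astype(int).tolist());print((z*1000).astype(int).tolist())
print('bright3',phase(b,3),'z3',phase(z,3))
b2,z2=polar(c,(.5099,.3507),.038,[.025,.0262]); print('hex6',phase(z2,6),phase(b2,6))
g=c['color'].min(2);m=((g>150)&(abs(q[...,0]-.51)<.11)&(abs(q[...,1]-.35)<.11)).astype(np.uint8)
b3,z3=polar(c,(.51,.3507),.010,[.045,.06,.075]);print('cups6',phase(b3,6))
# disc edge from depth at bench vs disc: brightness
m=(q[...,2]>.0025)&(abs(q[...,0]-.51)<.12)&(abs(q[...,1]-.35)<.12)
g=cv2.cvtColor(c['color'],cv2.COLOR_RGB2GRAY);s=((g>200)).astype(np.uint8)
s=cv2.morphologyEx(s,cv2.MORPH_CLOSE,np.ones((5,5)));ct=max(cv2.findContours(s,0,1)[0],key=cv2.contourArea)[:,0]
P=np.array([at_z(c,p,.005)[:2] for p in ct]);from scipy.optimize import least_squares
r=least_squares(lambda k:np.hypot(P[:,0]-k[0],P[:,1]-k[1])-k[2],[.51,.35,.092],loss='soft_l1',f_scale=.001);print('disc',r.x)
E
```

```text
[130, 120, 126, 147, 167, 179, 186, 188, 184, 164, 146, 134, 130, 128, 125, 120, 120, 131, 156, 179, 191, 193, 186, 170, 151, 135, 123, 124, 139, 160, 179, 190, 191, 179, 156, 132, 115, 109, 109, 107, 108, 117, 136, 161, 180, 188, 184, 167, 147, 127, 117, 125, 146, 168, 183, 187, 180, 159, 132, 112, 105, 106, 108, 110, 115, 131, 155, 175, 185, 184, 171, 150]
[27, 4, 0, -1, 36, 37, 36, 37, 36, 33, 26, 0, -2, 0, 0, -1, -1, -1, 34, 36, 36, 37, 36, 36, 22, 0, 0, 26, 26, 35, 37, 36, 37, 36, -1, -2, 0, -1, -1, 2, 14, 25, 35, 37, 36, 37, 36, 35, 21, 6, 11, 2, 23, 37, 36, 36, 36, 35, 32, 10, 2, 8, 5, 5, 0, 0, -1, 37, 36, 37, 37, 36]
bright3 (np.float64(10.474547009864002), np.float64(8.050489887346034)) z3 (np.float64(8.880855459616747), np.float64(0.004715781371940485))
hex6 (np.float64(-20.986081011209446), np.float64(0.008213322835275684)) (np.float64(8.260070364471522), np.float64(2.669364925227791))
cups6 (np.float64(11.125060333893446), np.float64(3.581238913199252))
disc [0.50531749 0.35198637 0.08676805]
```

The three broad slots sit at 69°, 189° and 309°, with flats at 9.5° mod 60. So I grip with yaw 99.5, which puts one slot along −tool y. Descending in stages.

Run:
```python
from h import *
go(0.5099,0.3508,0.03,99.5)
```

```text
t 11.95 pos [0.5102 0.3288 0.2479] rpy [1.7999e+02 1.0000e-02 9.6960e+01] F [ 0.3 -0.2 -0.6] gap 0.0596 gf 0.0
  -> d [0.0219 0.0024 0.2179] twist -0.0443 rows 6
```

{"op": "arm_command", "data": {
  "deltas": [
    {"grip": 80,"dx": 0.011,"dy": 0.001,"dz": 0.036,"twist": -0.03},
    {"grip": 80,"dx": 0.022,"dy": 0.0024,"dz": 0.072,"twist": -0.044},
    {"grip": 80,"dx": 0.022,"dy": 0.0024,"dz": 0.108,"twist": -0.044},
    {"grip": 80,"dx": 0.022,"dy": 0.0024,"dz": 0.144,"twist": -0.044},
    {"grip": 80,"dx": 0.022,"dy": 0.0024,"dz": 0.18,"twist": -0.044},
    {"grip": 80,"dx": 0.022,"dy": 0.0024,"dz": 0.216,"twist": -0.044},
    {"grip": 80,"dx": 0.022,"dy": 0.0024,"dz": 0.216,"twist": -0.044},
    {"grip": 80,"dx": 0.022,"dy": 0.0024,"dz": 0.216,"twist": -0.044},
    {"grip": 80,"dx": 0.022,"dy": 0.0024,"dz": 0.216,"twist": -0.044}
  ]
}}

```text
time: 12.7
eef_pos: [0.5108, 0.3526, 0.034]
orientation: [179.9, -0.1, 99.4]
force: [-0.0, 1.2, 0.1]
finger_gap: 0.0598
grip_force: 0.0
```

Run:
```python
from h import *
c=cam('wrist');q=cloud(c);e=get_obs()['eef_pos']
m=(abs(q[...,1]-e[1])<.04)&(q[...,2]>.045)&(abs(q[...,0]-e[0])<.07)&(q[...,2]<.09)
p=q[m];print(len(p),p.min(0)-e,p.max(0)-e)
blobs(c,.028,.045,40,box=(.4,.6,.25,.45))
go(0.5099,0.3508,-0.022,99.5)
```

```text
740 [-0.04055585 -0.01081745  0.03530587] [0.03630071 0.01723194 0.05528324]
 blob [216, 178, 70, 69, 2763] [0.5096 0.3524 0.0357] rect [0.5097 0.3535 0.048  0.0487] 9.3 z 0.0365
t 12.75 pos [0.5112 0.353  0.0347] rpy [ 1.7977e+02 -1.5000e-01  9.9450e+01] F [-0.1 -1.   1.2] gap 0.0594 gf 0.0
  -> d [-0.0021 -0.0018  0.0567] twist -0.0009 rows 2
```

{"op": "arm_command", "data": {
  "deltas": [
    {"grip": 80,"dx": -0.002,"dy": -0.0015,"dz": 0.02,"twist": 0},
    {"grip": 80,"dx": -0.002,"dy": -0.0015,"dz": 0.04,"twist": 0},
    {"grip": 80,"dx": -0.002,"dy": -0.0015,"dz": 0.055,"twist": 0},
    {"grip": 80,"dx": -0.002,"dy": -0.0015,"dz": 0.055,"twist": 0},
    {"grip": 80,"dx": -0.002,"dy": -0.0015,"dz": 0.055,"twist": 0},
    {"grip": 80,"dx": -0.002,"dy": -0.0015,"dz": 0.055,"twist": 0}
  ]
}}

```text
time: 13.25
eef_pos: [0.5094, 0.3503, -0.0214]
orientation: [179.9, -0.1, 99.5]
force: [0.8, 0.3, 1.4]
finger_gap: 0.0597
grip_force: 0.0
```

{"op": "arm_command", "data": {
  "deltas": [
    {"grip": 255,"dx": 0,"dy": 0,"dz": 0,"twist": 0},
    {"grip": 255,"dx": 0,"dy": 0,"dz": 0,"twist": 0},
    {"grip": 255,"dx": 0,"dy": 0,"dz": 0,"twist": 0},
    {"grip": 255,"dx": 0,"dy": 0,"dz": 0,"twist": 0},
    {"grip": 255,"dx": 0,"dy": 0,"dz": 0,"twist": 0},
    {"grip": 255,"dx": 0,"dy": 0,"dz": 0,"twist": 0}
  ]
}}

```text
time: 13.75
eef_pos: [0.5095, 0.3498, -0.022]
orientation: [179.9, -0.0, 99.5]
force: [0.9, -1.7, 4.6]
finger_gap: 0.0478
grip_force: 30.0
```

{"op": "arm_command", "data": {
  "deltas": [
    {"grip": 255,"dx": 0,"dy": 0,"dz": -0.02,"twist": 0},
    {"grip": 255,"dx": 0,"dy": 0,"dz": -0.05,"twist": 0},
    {"grip": 255,"dx": 0,"dy": 0,"dz": -0.08,"twist": 0},
    {"grip": 255,"dx": 0,"dy": 0,"dz": -0.11,"twist": 0},
    {"grip": 255,"dx": 0,"dy": 0,"dz": -0.15,"twist": 0},
    {"grip": 255,"dx": 0,"dy": 0,"dz": -0.18,"twist": 0},
    {"grip": 255,"dx": 0,"dy": 0,"dz": -0.2,"twist": 0},
    {"grip": 255,"dx": 0,"dy": 0,"dz": -0.2,"twist": 0},
    {"grip": 255,"dx": 0,"dy": 0,"dz": -0.2,"twist": 0}
  ]
}}

```text
time: 14.5
eef_pos: [0.5078, 0.3485, 0.1759]
orientation: [-179.9, 0.1, 99.5]
force: [0.1, -0.9, -6.0]
finger_gap: 0.0477
grip_force: 30.0
```

Run:
```python
from h import *
go(0.5426,-0.0475,0.18,119)
c=cam('wrist');q=cloud(c)
save(c,'w6.png',s=1.5)
T=c['top'] if 'top' in c else cam('top'); save(T,'t6.png',box=(170,150,330,270),s=5)
blobs(T,.085,.115,10,box=(.4,.7,-.12,.1))
for zz in (.1,):
    Q=cloud(T);g=cv2.cvtColor(T['color'],cv2.COLOR_RGB2GRAY)
    d=((g<75)&(abs(Q[...,0]-.54)<.06)&(abs(Q[...,1]+.047)<.06)).astype(np.uint8)
    d=cv2.morphologyEx(d,cv2.MORPH_CLOSE,np.ones((7,7)));ct=max(cv2.findContours(d,0,1)[0],key=cv2.contourArea)
    e=cv2.fitEllipse(ct);print('platter',e,at_z(T,e[0],.06))
```

```text
t 14.5 pos [0.5078 0.3485 0.1759] rpy [-1.7994e+02  6.0000e-02  9.9450e+01] F [ 0.1 -0.9 -6. ] gap 0.0477 gf 30.0
  -> d [-0.3963 -0.0307 -0.0036] twist -0.3412 rows 10
 blob [221, 195, 10, 18, 90] [0.5441 0.0646 0.1054] rect [0.5443 0.0649 0.0121 0.0457] 70.7 z 0.1064
 blob [264, 201, 13, 12, 70] [ 0.5384 -0.048   0.1041] rect [ 0.536  -0.0463  0.0292  0.0271] 45.8 z 0.1048
platter ((268.2024230957031, 207.66702270507812), (31.74794578552246, 32.72926712036133), 3.689870595932007) [ 0.53879701 -0.04687973  0.06      ]
```

View pics/w6.png

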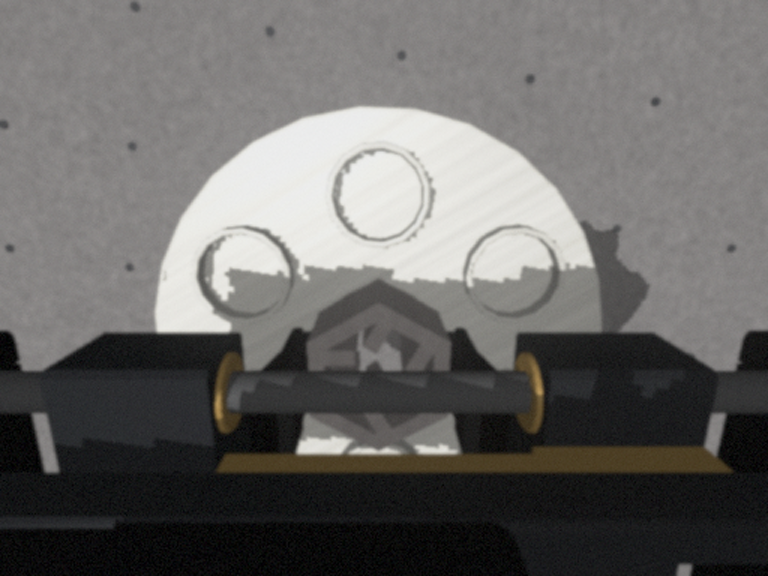

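View pics/t6.png

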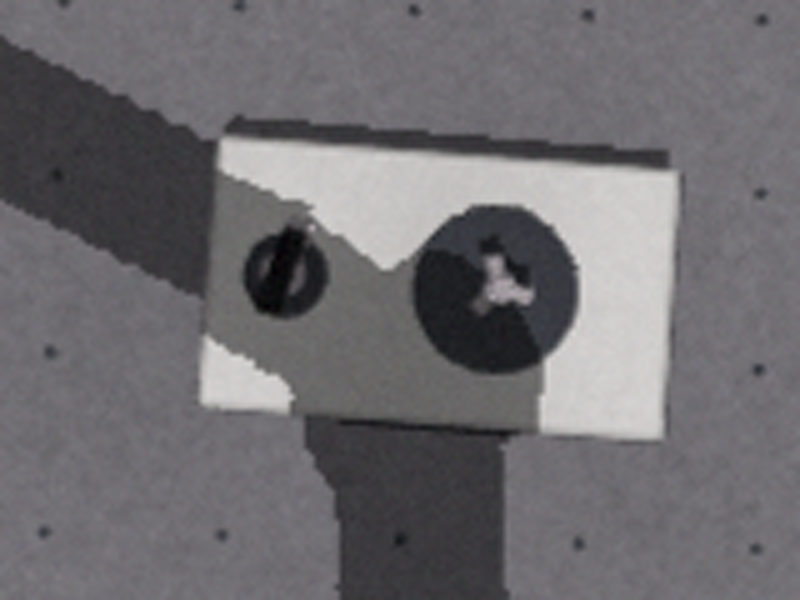

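The carousel is held level (w6). In t6 the teeth point at roughly 17°, 137° and 257° world. I'll refine the spindle pose from the earlier wrist picture plus the top image.

Run:
```python
from h import *
from scipy.optimize import least_squares
im=cv2.imread('pics/w1.png');im=cv2.resize(im,(512,384),interpolation=cv2.INTER_AREA)
V=np.array([[1.0,0.006,-0.001,0.539],[-0.006,0.967,0.256,0.064],[0.002,-0.256,0.967,0.548],[0,0,0,1]])
c={'color':im[...,::-1].copy(),'camera_matrix':np.array([[301.2,0,252.2],[0,301.2,190.7],[0,0,1]]),'view':np.linalg.inv(V),'range_z':np.ones((384,512),np.float32)}
T=cam('top')
def platter(c,box,thr,name,g0,lo=(.5,-.11)):
    g=cv2.GaussianBlur(cv2.cvtColor(c['color'],cv2.COLOR_RGB2GRAY),(0,0),1).astype(np.float32)
    P=[]
    for a in np.arange(0,360,3):
        r=np.arange(.036,.054,.0005);d=np.array([np.cos(np.radians(a)),np.sin(np.radians(a))])
        px=np.array([proj(c,[g0[0]+k*d[0],g0[1]+k*d[1],.06]) for k in r],np.float32)
        s=cv2.remap(g,px[None,:,0],px[None,:,1],1)[0];gr=np.gradient(s);i=gr.argmax()
        if gr[i]>thr:P.append([g0[0]+r[i]*d[0],g0[1]+r[i]*d[1]])
    P=np.array(P);f=least_squares(lambda k:np.hypot(P[:,0]-k[0],P[:,1]-k[1])-.045,g0,loss='soft_l1',f_scale=.0007)
    print(name,len(P),'platter',np.round(f.x,4),'rms',np.round(np.sqrt(np.mean(f.fun**2)),4))
    for R0 in([.012,.014,.016],[.013,.015]):
        b,z=polar(c,f.x,.100,R0);print(' tooth',phase(b,3),b.astype(int).tolist()[::3])
    return f.x
platter(c,None,1,'w1',np.array([.541,-.047]));platter(T,None,1,'top',np.array([.539,-.047]))
```

```text
w1 120 platter [ 0.5388 -0.0462] rms 0.0014
 tooth (np.float64(15.349706883773322), np.float64(9.43187589986183)) [100, 108, 102, 91, 87, 84, 85, 90, 101, 110, 104, 76, 68, 67, 67, 76, 101, 112, 98, 72, 68, 67, 67, 75]
 tooth (np.float64(15.389659675055098), np.float64(9.770044798373029)) [101, 109, 103, 92, 88, 84, 86, 90, 101, 111, 105, 75, 67, 66, 67, 75, 102, 113, 99, 71, 67, 66, 67, 74]
top 120 platter [ 0.5396 -0.048 ] rms 0.0012
 tooth (np.float64(13.28793865272764), np.float64(21.41284809045015)) [106, 123, 100, 61, 34, 28, 30, 34, 60, 80, 69, 36, 31, 31, 32, 62, 138, 149, 83, 42, 33, 34, 42, 44]
 tooth (np.float64(13.179170029831651), np.float64(22.276019906819457)) [112, 130, 101, 60, 34, 28, 30, 33, 60, 81, 69, 37, 31, 31, 30, 61, 138, 153, 80, 40, 31, 32, 40, 40]
```

Run:
```python
from h import *
from scipy.optimize import least_squares
c=cam('wrist');q=cloud(c);o=get_obs();e=o['eef_pos']
m=(q[...,2]>e[2]+.012)&(q[...,2]<e[2]+.034)
zs=q[m][:,2];print('disc z-e',np.median(zs)-e[2],m.sum())
n,lab,st,_=cv2.connectedComponentsWithStats(m.astype(np.uint8));i=1+st[1:,4].argmax()
ct=max(cv2.findContours((lab==i).astype(np.uint8),0,1)[0],key=cv2.contourArea)[:,0]
ct=ct[ct[:,1]<212]
P=np.array([at_z(c,p,np.median(zs))[:2] for p in ct])
f=least_squares(lambda k:np.hypot(P[:,0]-k[0],P[:,1]-k[1])-.092,e[:2],loss='soft_l1',f_scale=.0007)
r=R.from_euler('xyz',o['orientation'],degrees=True)
print(len(P),'centre',f.x,'in tool',r.inv().apply([f.x[0]-e[0],f.x[1]-e[1],0]),'rms',np.sqrt(np.mean(f.fun**2)))
s=m&(lab==i);A=np.c_[q[s][:,:2]-f.x,np.ones(s.sum())];k=np.linalg.lstsq(A,q[s][:,2],rcond=None)[0];print('tilt',k)
go(0.539,-0.0465,0.176,45)
```

```text
disc z-e 0.02539817641131281 36372
497 centre [0.50744963 0.34616937] in tool [-1.49932017e-03 -8.15079917e-05  4.03710923e-06] rms 0.027821151506067947
tilt [-0.00480952 -0.0102411   0.20038355]
t 14.7 pos [0.5073 0.3477 0.174 ] rpy [-1.7973e+02  1.4000e-01  9.9460e+01] F [-0.6 -0.3 -5.4] gap 0.048 gf 30.0
  -> d [-0.394  -0.0335 -0.0009] twist 0.9505 rows 10
```

{"op": "arm_command", "data": {
  "deltas": [
    {"grip": 255,"dx": -0.394,"dy": -0.0335,"dz": 0,"twist": 0.95},
    {"grip": 255,"dx": -0.394,"dy": -0.0335,"dz": 0,"twist": 0.95},
    {"grip": 255,"dx": -0.394,"dy": -0.0335,"dz": 0,"twist": 0.95},
    {"grip": 255,"dx": -0.394,"dy": -0.0335,"dz": 0,"twist": 0.95},
    {"grip": 255,"dx": -0.394,"dy": -0.0335,"dz": 0,"twist": 0.95},
    {"grip": 255,"dx": -0.394,"dy": -0.0335,"dz": 0,"twist": 0.95},
    {"grip": 255,"dx": -0.394,"dy": -0.0335,"dz": 0,"twist": 0.95},
    {"grip": 255,"dx": -0.394,"dy": -0.0335,"dz": 0,"twist": 0.95},
    {"grip": 255,"dx": -0.394,"dy": -0.0335,"dz": 0,"twist": 0.95},
    {"grip": 255,"dx": -0.394,"dy": -0.0335,"dz": 0,"twist": 0.95}
  ]
}}

```text
time: 15.53
eef_pos: [0.539, -0.0524, 0.1752]
orientation: [180.0, 0.3, 44.6]
force: [0.4, -0.5, -4.4]
finger_gap: 0.0479
grip_force: 30.0
```

{"op": "arm_command", "data": {
  "deltas": [
    {"grip": 255,"dx": 0,"dy": 0,"dz": 0,"twist": 0},
    {"grip": 255,"dx": 0,"dy": 0,"dz": 0,"twist": 0},
    {"grip": 255,"dx": 0,"dy": 0,"dz": 0,"twist": 0}
  ]
}}

```text
time: 15.78
eef_pos: [0.5394, -0.0437, 0.1759]
orientation: [-179.9, 0.0, 45.1]
force: [0.1, 1.1, -5.0]
finger_gap: 0.0476
grip_force: 30.0
```

Run:
```python
from h import *
# target eef so that hub centre (eef - 1 mm along tool x) lies on spindle
y=np.radians(45);s=np.array([.539,-.0465])
t=s+.001*np.array([np.cos(y),np.sin(y)]);go(t[0],t[1],0.1,45);print(t)
```

```text
t 15.78 pos [ 0.5394 -0.0437  0.1759] rpy [-1.7986e+02  3.0000e-02  4.5090e+01] F [ 0.1  1.1 -5. ] gap 0.0476 gf 30.0
  -> d [-0.0012  0.0019  0.0759] twist 0.0016 rows 2
[ 0.53970711 -0.04579289]
```

{"op": "arm_command", "data": {
  "deltas": [
    {"grip": 255,"dx": -0.0012,"dy": 0.0019,"dz": 0.03,"twist": 0},
    {"grip": 255,"dx": -0.0012,"dy": 0.0019,"dz": 0.06,"twist": 0},
    {"grip": 255,"dx": -0.0012,"dy": 0.0019,"dz": 0.076,"twist": 0},
    {"grip": 255,"dx": -0.0012,"dy": 0.0019,"dz": 0.076,"twist": 0},
    {"grip": 255,"dx": -0.0012,"dy": 0.0019,"dz": 0.076,"twist": 0},
    {"grip": 255,"dx": -0.0012,"dy": 0.0019,"dz": 0.076,"twist": 0}
  ]
}}

```text
time: 16.28
eef_pos: [0.5419, -0.0457, 0.1021]
orientation: [179.9, -0.1, 45.1]
force: [-0.3, 0.5, -4.4]
finger_gap: 0.0479
grip_force: 30.0
```

Run:
```python
from h import *
go(.5397,-.0458,0.07,45)
c=cam('wrist');save(c,'w7.png',box=(160,140,340,310),s=3.5)
```

```text
t 16.28 pos [ 0.5419 -0.0457  0.1021] rpy [ 1.7992e+02 -1.2000e-01  4.5140e+01] F [-0.3  0.5 -4.4] gap 0.0479 gf 30.0
  -> d [-0.0017 -0.0016  0.0321] twist 0.0024 rows 1
```

View pics/w7.png

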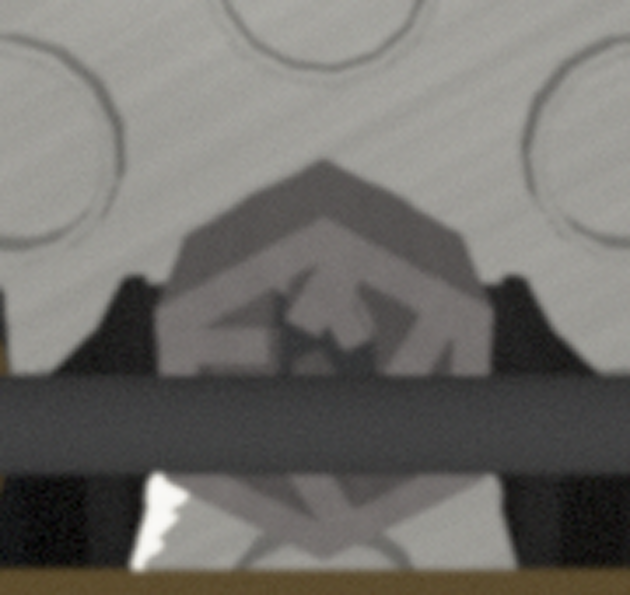

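The lens view shows ribs around the bore but not which gaps are the slots. I'll rasterise the bore from depth in the tool frame.

Run:
```python
from h import *
c=cam('wrist');q=cloud(c);o=get_obs();e=o['eef_pos']
r=R.from_euler('xyz',o['orientation'],degrees=True)
g=cv2.cvtColor(c['color'],cv2.COLOR_RGB2GRAY).astype(np.float32);z=np.nan_to_num(q[...,2]).astype(np.float32)
zt=e[2]+.0595
print('hubtop z-e',np.nanmedian(q[200:245,235:270,2])-e[2])
for X in np.arange(.026,-.030,-.0015):
    s='';t=''
    for Y in np.arange(-.027,.0275,.001):
        w=e+r.apply([X,Y,0]);w[2]=zt;u,v=proj(c,w)
        u,v=int(round(u)),int(round(v));d=zt-z[v,u]
        s+=' ' if d<-.008 else '#' if d<.004 else '+' if d<.012 else '-' if d<.03 else '.'
        t+=f'{int(g[v,u]/26)}'
    print(f'{X*1000:6.1f}',s,t)
```

```text
hubtop z-e 0.05500691236201255
  26.0 ...........-------++++###########+++++-------.......... 5566555543333333333333344444444333333333333334555555565
  24.5 .......--------++++#################++++-------........ 5655555433333333333334444444444443333333333333455565565
  23.0 .......-----++++######################+++++-----....... 5555554333333333334444444444444444443333333333345556556
  21.5 ......---++++#############################+++---....... 5555553333333333444444444444444444444443333333335565566
  20.0 --....-++++############++###################++++-...--- 3455543333333444444444433344444444444444433333334565444
  18.5 -----+++#############.++#######...############++++----- 1123333333444444444444333444444333444444444443333333111
  17.0 -----+#############-..+#######.....-#############+----- 1111233344444444443333334444444333334444444444333311111
  15.5 +---############++++..#######......----############---+ 1112334444444444333222344444444333233334444444444321111
  14.0 ++++#########+++++++..#######......---++###########++++ 111344444444333333322244444444433322323334444444444211
[... 2752 characters left out ...]
..............###############.................... 9875555556555555544444444444444444444555555555555655555
 -23.5 ...................---###########---................... 9865555655555555444444444444444444444455555655555555555
 -25.0 .................------..####...------................. 8656655555556654444555555444455555554444555555555555555
 -26.5 ...............-----...............-----............... 6655555555565544455555555555555555555444455555555555555
 -28.0                                                         3333333333333333333333333333333333333333333333333333333
 -29.5                                                         2233233332222323333332233233222323332332222222332332332
```

The tool-frame map confirms the parallel-sided 11 mm slots at 60°, 180° and 300°, so yaw 45 lines up with the teeth at 15°. The hub centre is ~1.4 mm behind the TCP along tool x. I'm correcting for that and descending gently.

{"op": "arm_command", "data": {
  "deltas": [
    {"grip": 255,"dx": -0.0012,"dy": -0.0015,"dz": 0.004,"twist": 0},
    {"grip": 255,"dx": -0.0012,"dy": -0.0015,"dz": 0.004,"twist": 0},
    {"grip": 255,"dx": -0.0012,"dy": -0.0015,"dz": 0.004,"twist": 0},
    {"grip": 255,"dx": -0.0012,"dy": -0.0015,"dz": 0.004,"twist": 0}
  ]
}}

```text
time: 16.72
eef_pos: [0.5389, -0.047, 0.0972]
orientation: [180.0, -0.0, 45.0]
force: [0.9, -0.3, -5.4]
finger_gap: 0.0479
grip_force: 30.0
```

Run:
```python
from h import *
go(.540,-.0455,0.08,45);print(get_obs()['dq'].round(2))
```

```text
t 16.72 pos [ 0.5389 -0.047   0.0972] rpy [ 1.7997e+02 -1.0000e-02  4.5020e+01] F [ 0.9 -0.3 -5.4] gap 0.0479 gf 30.0
  -> d [ 0.0019 -0.0003  0.0172] twist 0.0003 rows 1
[-0.01  0.07  0.03 -0.11 -0.03 -0.08  0.07]
```

{"op": "arm_command", "data": {
  "deltas": [
    {"grip": 255,"dx": 0.0018,"dy": 0,"dz": 0.004,"twist": 0},
    {"grip": 255,"dx": 0.0018,"dy": 0,"dz": 0.008,"twist": 0},
    {"grip": 255,"dx": 0.0018,"dy": 0,"dz": 0.011,"twist": 0},
    {"grip": 255,"dx": 0.0018,"dy": 0,"dz": 0.014,"twist": 0},
    {"grip": 255,"dx": 0.0018,"dy": 0,"dz": 0.014,"twist": 0},
    {"grip": 255,"dx": 0.0018,"dy": 0,"dz": 0.014,"twist": 0}
  ]
}}

```text
time: 17.22
eef_pos: [0.5398, -0.0457, 0.0826]
orientation: [-180.0, 0.0, 45.0]
force: [0.0, -0.8, -6.1]
finger_gap: 0.048
grip_force: 30.0
```

Run:
```python
from h import *
go(.540,-.0455,0.08,45);print(get_obs()['ft_torque'].round(2))
```

```text
t 17.22 pos [ 0.5398 -0.0457  0.0826] rpy [-1.7997e+02  2.0000e-02  4.5030e+01] F [ 0.  -0.8 -6.1] gap 0.048 gf 30.0
  -> d [ 0.0003 -0.      0.0026] twist 0.0004 rows 1
[-0.02 -0.08 -0.03]
```

No contact, and the core is already entering the bore. Continuing slowly.

{"op": "arm_command", "data": {
  "deltas": [
    {"grip": 255,"dx": 0,"dy": 0,"dz": 0.002,"twist": 0},
    {"grip": 255,"dx": 0,"dy": 0,"dz": 0.004,"twist": 0},
    {"grip": 255,"dx": 0,"dy": 0,"dz": 0.006,"twist": 0},
    {"grip": 255,"dx": 0,"dy": 0,"dz": 0.008,"twist": 0},
    {"grip": 255,"dx": 0,"dy": 0,"dz": 0.008,"twist": 0}
  ]
}}

```text
time: 17.63
eef_pos: [0.5406, -0.0458, 0.0771]
orientation: [179.9, 0.0, 45.0]
force: [-4.0, -1.4, 9.8]
finger_gap: 0.0481
grip_force: 30.0
```

Run:
```python
from h import *
o=get_obs();print(o['eef_pos'],o['force'],o['ft_torque'].round(3),o['orientation'])
```

```text
[ 0.5406471  -0.04576766  0.0770538 ] [-3.96339718 -1.42522864  9.8075675 ] [-0.241  1.16  -0.114] [1.79911424e+02 1.25748811e-02 4.49982664e+01]
```

{"op": "arm_command", "data": {
  "deltas": [
    {"grip": 255,"dx": -0.0007,"dy": -0.0007,"dz": 0,"twist": 0},
    {"grip": 255,"dx": -0.0012,"dy": -0.0008,"dz": 0,"twist": 0},
    {"grip": 255,"dx": -0.0012,"dy": -0.0008,"dz": 0,"twist": 0},
    {"grip": 255,"dx": -0.0012,"dy": -0.0008,"dz": 0,"twist": 0}
  ]
}}

```text
time: 17.97
eef_pos: [0.5406, -0.0458, 0.0772]
orientation: [179.8, -0.1, 45.0]
force: [-1.2, -1.1, 7.4]
finger_gap: 0.0477
grip_force: 30.0
```

Run:
```python
from h import *
o=get_obs();print(o['eef_pos'],o['force'],o['ft_torque'].round(3),o['orientation'])
```

```text
[ 0.54055053 -0.04581773  0.07718523] [-1.21595004 -1.10638627  7.38031557] [-0.119  0.494 -0.049] [ 1.79812668e+02 -1.39687584e-01  4.50087843e+01]
```

{"op": "arm_command", "data": {
  "deltas": [
    {"grip": 255,"dx": -0.0007,"dy": -0.0007,"dz": 0,"twist": 0},
    {"grip": 255,"dx": -0.0014,"dy": -0.0014,"dz": 0,"twist": 0},
    {"grip": 255,"dx": -0.0014,"dy": -0.0014,"dz": 0,"twist": 0},
    {"grip": 255,"dx": -0.0014,"dy": -0.0014,"dz": 0,"twist": 0}
  ]
}}

```text
time: 18.3
eef_pos: [0.5404, -0.0457, 0.0774]
orientation: [179.7, -0.3, 45.0]
force: [2.7, -0.5, 7.1]
finger_gap: 0.0477
grip_force: 30.0
```

Run:
```python
from h import *
o=get_obs();print(o['eef_pos'],o['force'],o['ft_torque'].round(3),o['orientation'])
```

```text
[ 0.5404433  -0.04572388  0.07743903] [ 2.72784613 -0.54667327  7.10254224] [-0.167 -0.51   0.006] [179.67008915  -0.31504413  45.04086633]
```

The core is captured laterally in the bore and the teeth shoulders are blocking. Recentring and scanning a small twist.

{"op": "arm_command", "data": {
  "deltas": [
    {"grip": 255,"dx": 0.0013,"dy": 0.001,"dz": 0,"twist": 0.02},
    {"grip": 255,"dx": 0.0013,"dy": 0.001,"dz": 0,"twist": 0.04},
    {"grip": 255,"dx": 0.0013,"dy": 0.001,"dz": 0,"twist": 0.06},
    {"grip": 255,"dx": 0.0013,"dy": 0.001,"dz": 0,"twist": 0.06}
  ]
}}

```text
time: 18.63
eef_pos: [0.5405, -0.0464, 0.0772]
orientation: [179.8, -0.1, 41.5]
force: [-0.3, -1.1, 8.8]
finger_gap: 0.048
grip_force: 30.0
```

Run:
```python
from h import *
o=get_obs();print(o['eef_pos'],o['force'],o['ft_torque'].round(3),o['orientation'])
```

```text
[ 0.54046227 -0.04639547  0.0771831 ] [-0.32656304 -1.13554142  8.84227335] [-0.423  0.223  0.015] [ 1.79768478e+02 -1.33175741e-01  4.15233039e+01]
```

{"op": "arm_command", "data": {
  "deltas": [
    {"grip": 255,"dx": 0,"dy": 0,"dz": 0,"twist": -0.03},
    {"grip": 255,"dx": 0,"dy": 0,"dz": 0,"twist": -0.06},
    {"grip": 255,"dx": 0,"dy": 0,"dz": 0,"twist": -0.08},
    {"grip": 255,"dx": 0,"dy": 0,"dz": 0,"twist": -0.1},
    {"grip": 255,"dx": 0,"dy": 0,"dz": 0,"twist": -0.12},
    {"grip": 255,"dx": 0,"dy": 0,"dz": 0,"twist": -0.13},
    {"grip": 255,"dx": 0,"dy": 0,"dz": 0,"twist": -0.13}
  ]
}}

```text
time: 19.22
eef_pos: [0.5387, -0.0475, 0.0748]
orientation: [179.9, 0.0, 49.0]
force: [2.8, -5.2, -2.0]
finger_gap: 0.0476
grip_force: 30.0
```

Run:
```python
from h import *
o=get_obs();print(o['eef_pos'],o['force'],o['ft_torque'].round(3),o['orientation'])
```

```text
[ 0.53872925 -0.0474857   0.07475295] [ 2.78828982 -5.21431465 -1.95207653] [-1.237 -0.666 -0.024] [1.79907543e+02 4.08408681e-02 4.90131121e+01]
```

It dropped into the slots. Relieving the side force and continuing down.

{"op": "arm_command", "data": {
  "deltas": [
    {"grip": 255,"dx": -0.0008,"dy": 0.0018,"dz": 0.002,"twist": 0},
    {"grip": 255,"dx": -0.0008,"dy": 0.0018,"dz": 0.004,"twist": 0},
    {"grip": 255,"dx": -0.0008,"dy": 0.0018,"dz": 0.007,"twist": 0},
    {"grip": 255,"dx": -0.0008,"dy": 0.0018,"dz": 0.01,"twist": 0},
    {"grip": 255,"dx": -0.0008,"dy": 0.0018,"dz": 0.01,"twist": 0}
  ]
}}

```text
time: 19.63
eef_pos: [0.5388, -0.0477, 0.064]
orientation: [-180.0, 0.0, 49.0]
force: [3.6, -2.7, -8.8]
finger_gap: 0.0478
grip_force: 30.0
```

Run:
```python
from h import *
o=get_obs();print(o['eef_pos'],o['force'],o['ft_torque'].round(3),o['orientation'])
```

```text
[ 0.53881492 -0.0476554   0.06404864] [ 3.61734042 -2.68807077 -8.78217466] [-0.745 -0.672 -0.078] [-1.79967561e+02  2.16482927e-02  4.90412053e+01]
```

{"op": "arm_command", "data": {
  "deltas": [
    {"grip": 255,"dx": 0,"dy": 0.0015,"dz": 0.004,"twist": 0},
    {"grip": 255,"dx": 0,"dy": 0.0015,"dz": 0.008,"twist": 0},
    {"grip": 255,"dx": 0,"dy": 0.0015,"dz": 0.012,"twist": 0},
    {"grip": 255,"dx": 0,"dy": 0.0015,"dz": 0.016,"twist": 0},
    {"grip": 255,"dx": 0,"dy": 0.0015,"dz": 0.02,"twist": 0},
    {"grip": 255,"dx": 0,"dy": 0.0015,"dz": 0.024,"twist": 0},
    {"grip": 255,"dx": 0,"dy": 0.0015,"dz": 0.027,"twist": 0},
    {"grip": 255,"dx": 0,"dy": 0.0015,"dz": 0.027,"twist": 0}
  ]
}}

```text
time: 20.3
eef_pos: [0.5389, -0.0478, 0.0377]
orientation: [-179.9, 0.1, 49.1]
force: [-7.0, 1.2, 3.0]
finger_gap: 0.0478
grip_force: 30.0
```

Run:
```python
from h import *
o=get_obs();print(o['eef_pos'],o['force'],o['ft_torque'].round(3),o['orientation'])
```

```text
[ 0.53886811 -0.04780218  0.0377404 ] [-7.0017032   1.17031781  3.00615849] [ 0.333  1.315 -0.046] [-1.79868879e+02  9.94080834e-02  4.90717853e+01]
```

Seated. Releasing and rising to check.

{"op": "arm_command", "data": {
  "deltas": [
    {"grip": 80,"dx": 0,"dy": 0,"dz": 0,"twist": 0},
    {"grip": 80,"dx": 0,"dy": 0,"dz": 0,"twist": 0},
    {"grip": 80,"dx": 0,"dy": 0,"dz": 0,"twist": 0},
    {"grip": 80,"dx": 0,"dy": 0,"dz": -0.03,"twist": 0},
    {"grip": 80,"dx": 0,"dy": 0,"dz": -0.07,"twist": 0},
    {"grip": 80,"dx": 0,"dy": 0,"dz": -0.11,"twist": 0},
    {"grip": 80,"dx": 0,"dy": 0,"dz": -0.15,"twist": 0},
    {"grip": 80,"dx": 0,"dy": 0,"dz": -0.15,"twist": 0}
  ]
}}

```text
time: 20.97
eef_pos: [0.5472, -0.0481, 0.197]
orientation: [179.1, -0.6, 49.0]
force: [0.4, 0.1, 0.2]
finger_gap: 0.0594
grip_force: 0.0
```

Run:
```python
from h import *
go(.5450,.0668,.15,163.5)
c=cam('wrist');q=cloud(c)
m=(abs(np.hypot(q[...,0]-.539,q[...,1]+.0475)-.035)<.006);s=q[m&(q[...,2]>.04)&(q[...,2]<.09)];print('disc z',np.median(s[:,2]),len(s))
A=np.c_[s[:,:2],np.ones(len(s))];print(np.linalg.lstsq(A,s[:,2],rcond=None)[0])
blobs(c,.092,.115,30,box=(.4,.7,-.12,.12))
T=cam('top');blobs(T,.090,.115,10,box=(.4,.7,-.12,.12))
q=cloud(T);m=(abs(np.hypot(q[...,0]-.539,q[...,1]+.0475)-.084)<.006)
s=q[m&(q[...,2]>.04)&(q[...,2]<.09)];A=np.c_[s[:,:2]-[.539,-.0475],np.ones(len(s))];print('top rim',np.linalg.lstsq(A,s[:,2],rcond=None)[0])
```

```text
t 20.97 pos [ 0.5472 -0.0481  0.197 ] rpy [179.13  -0.63  49.03] F [0.4 0.1 0.2] gap 0.0594 gf 0.0
  -> d [ 0.0848 -0.0777  0.0468] twist -1.9978 rows 16
disc z 0.06372361610448823 1759
[-0.00279643 -0.00243216  0.06516492]
 blob [144, 80, 51, 31, 747] [0.5459 0.0653 0.1038] rect [0.5452 0.0663 0.0122 0.0462] 71.5 z 0.1045
 blob [221, 160, 48, 53, 1628] [ 0.54   -0.0469  0.0981] rect [ 0.5395 -0.0475  0.0547  0.0478] 49.4 z 0.0971
 blob [221, 195, 10, 18, 90] [0.544  0.0647 0.1056] rect [0.5443 0.065  0.012  0.0457] 71.7 z 0.1058
top rim [-0.01182595 -0.01520103  0.06719812]
```

The carousel is home: hub top ≈0.098, level, centred at (0.5395, −0.0475). Now back to the latch, with the knob bar at ~161.7°.

{"op": "arm_command", "data": {
  "deltas": [
    {"grip": 80,"dx": 0.01,"dy": -0.01,"dz": 0,"twist": -0.12},
    {"grip": 80,"dx": 0.084,"dy": -0.078,"dz": 0.04,"twist": -1.965},
    {"grip": 80,"dx": 0.084,"dy": -0.078,"dz": 0.04,"twist": -1.965},
    {"grip": 80,"dx": 0.084,"dy": -0.078,"dz": 0.04,"twist": -1.965},
    {"grip": 80,"dx": 0.084,"dy": -0.078,"dz": 0.04,"twist": -1.965},
    {"grip": 80,"dx": 0.084,"dy": -0.078,"dz": 0.04,"twist": -1.965},
    {"grip": 80,"dx": 0.084,"dy": -0.078,"dz": 0.04,"twist": -1.965},
    {"grip": 80,"dx": 0.084,"dy": -0.078,"dz": 0.04,"twist": -1.965},
    {"grip": 80,"dx": 0.084,"dy": -0.078,"dz": 0.04,"twist": -1.965},
    {"grip": 80,"dx": 0.084,"dy": -0.078,"dz": 0.04,"twist": -1.965}
  ]
}}

```text
time: 21.9
eef_pos: [0.536, 0.0659, 0.1465]
orientation: [-179.9, -0.1, 120.7]
force: [-0.7, 0.6, -0.6]
finger_gap: 0.0601
grip_force: 0.0
```

Run:
```python
from h import *
go(.5450,.0668,.15,161.7)
```

```text
t 21.9 pos [0.536  0.0659 0.1465] rpy [-1.7994e+02 -6.0000e-02  1.2074e+02] F [-0.7  0.6 -0.6] gap 0.0601 gf 0.0
  -> d [-0.0038  0.0082 -0.0035] twist -0.7149 rows 6
```

{"op": "arm_command", "data": {
  "deltas": [
    {"grip": 80,"dx": -0.004,"dy": 0.008,"dz": 0,"twist": -0.71},
    {"grip": 80,"dx": -0.004,"dy": 0.008,"dz": 0,"twist": -0.71},
    {"grip": 80,"dx": -0.004,"dy": 0.008,"dz": 0,"twist": -0.71},
    {"grip": 80,"dx": -0.004,"dy": 0.008,"dz": 0,"twist": -0.71},
    {"grip": 80,"dx": -0.004,"dy": 0.008,"dz": 0,"twist": -0.71},
    {"grip": 80,"dx": -0.004,"dy": 0.008,"dz": 0,"twist": -0.71},
    {"grip": 80,"dx": -0.004,"dy": 0.008,"dz": 0,"twist": -0.71},
    {"grip": 80,"dx": -0.004,"dy": 0.008,"dz": 0,"twist": -0.71}
  ]
}}

```text
time: 22.57
eef_pos: [0.545, 0.0664, 0.1468]
orientation: [180.0, -0.1, 160.9]
force: [-0.2, -0.7, -0.4]
finger_gap: 0.0595
grip_force: 0.0
```

Run:
```python
from h import *
go(.5450,.0668,.041,161.7)
```

```text
t 22.57 pos [0.545  0.0664 0.1468] rpy [ 1.7999e+02 -9.0000e-02  1.6091e+02] F [-0.2 -0.7 -0.4] gap 0.0595 gf 0.0
  -> d [-1.000e-04  3.000e-04  1.058e-01] twist -0.0138 rows 3
```

{"op": "arm_command", "data": {
  "deltas": [
    {"grip": 80,"dx": 0,"dy": 0,"dz": 0.035,"twist": -0.01},
    {"grip": 80,"dx": 0,"dy": 0,"dz": 0.07,"twist": -0.01},
    {"grip": 80,"dx": 0,"dy": 0,"dz": 0.106,"twist": -0.01},
    {"grip": 255,"dx": 0,"dy": 0,"dz": 0.106,"twist": -0.01},
    {"grip": 255,"dx": 0,"dy": 0,"dz": 0.106,"twist": -0.01},
    {"grip": 255,"dx": 0,"dy": 0,"dz": 0.106,"twist": -0.01},
    {"grip": 255,"dx": 0,"dy": 0,"dz": 0.106,"twist": -0.01},
    {"grip": 255,"dx": 0,"dy": 0,"dz": 0.106,"twist": -0.01},
    {"grip": 255,"dx": 0,"dy": 0,"dz": 0.106,"twist": -0.01},
    {"grip": 255,"dx": 0,"dy": 0,"dz": 0.106,"twist": -0.01}
  ]
}}

```text
time: 23.4
eef_pos: [0.546, 0.0666, 0.043]
orientation: [180.0, 0.1, 161.6]
force: [-0.1, 0.0, 0.3]
finger_gap: 0.021
grip_force: 0.0
```

{"op": "arm_command", "data": {
  "deltas": [
    {"grip": 255,"dx": 0,"dy": 0,"dz": 0,"twist": 0},
    {"grip": 255,"dx": 0,"dy": 0,"dz": 0,"twist": 0},
    {"grip": 255,"dx": 0,"dy": 0,"dz": -0.003,"twist": 0},
    {"grip": 255,"dx": 0,"dy": 0,"dz": -0.006,"twist": 0},
    {"grip": 255,"dx": 0,"dy": 0,"dz": -0.009,"twist": 0},
    {"grip": 255,"dx": 0,"dy": 0,"dz": -0.0105,"twist": 0},
    {"grip": 255,"dx": 0,"dy": 0,"dz": -0.0105,"twist": 0},
    {"grip": 255,"dx": 0,"dy": 0,"dz": -0.0105,"twist": 0}
  ]
}}

```text
time: 24.07
eef_pos: [0.5453, 0.0661, 0.0519]
orientation: [-180.0, -0.0, 161.6]
force: [3.7, -0.5, -12.4]
finger_gap: 0.0116
grip_force: 30.0
```

Gripped and lifted (12.4 N). Turning back 1.3 rad.

{"op": "arm_command", "data": {
  "deltas": [
    {"grip": 255,"dx": 0,"dy": 0,"dz": 0,"twist": 0.08},
    {"grip": 255,"dx": 0,"dy": 0,"dz": 0,"twist": 0.16},
    {"grip": 255,"dx": 0,"dy": 0,"dz": 0,"twist": 0.24},
    {"grip": 255,"dx": 0,"dy": 0,"dz": 0,"twist": 0.32},
    {"grip": 255,"dx": 0,"dy": 0,"dz": 0,"twist": 0.4},
    {"grip": 255,"dx": 0,"dy": 0,"dz": 0,"twist": 0.48},
    {"grip": 255,"dx": 0,"dy": 0,"dz": 0,"twist": 0.56},
    {"grip": 255,"dx": 0,"dy": 0,"dz": 0,"twist": 0.64},
    {"grip": 255,"dx": 0,"dy": 0,"dz": 0,"twist": 0.72},
    {"grip": 255,"dx": 0,"dy": 0,"dz": 0,"twist": 0.8}
  ]
}}

```text
time: 24.9
eef_pos: [0.545, 0.0657, 0.0519]
orientation: [-179.9, 0.0, 115.6]
force: [3.7, -2.1, -12.2]
finger_gap: 0.0118
grip_force: 30.0
```

{"op": "arm_command", "data": {
  "deltas": [
    {"grip": 255,"dx": 0,"dy": 0,"dz": 0,"twist": 0.08},
    {"grip": 255,"dx": 0,"dy": 0,"dz": 0,"twist": 0.16},
    {"grip": 255,"dx": 0,"dy": 0,"dz": 0,"twist": 0.24},
    {"grip": 255,"dx": 0,"dy": 0,"dz": 0,"twist": 0.32},
    {"grip": 255,"dx": 0,"dy": 0,"dz": 0,"twist": 0.4},
    {"grip": 255,"dx": 0,"dy": 0,"dz": 0,"twist": 0.48},
    {"grip": 255,"dx": 0,"dy": 0,"dz": 0,"twist": 0.5},
    {"grip": 255,"dx": 0,"dy": 0,"dz": 0,"twist": 0.5},
    {"grip": 255,"dx": 0,"dy": 0,"dz": 0,"twist": 0.5}
  ]
}}

```text
time: 25.65
eef_pos: [0.5446, 0.0657, 0.0519]
orientation: [-179.9, 0.1, 87.2]
force: [3.2, -3.9, -12.7]
finger_gap: 0.0116
grip_force: 30.0
```

{"op": "arm_command", "data": {
  "deltas": [
    {"grip": 255,"dx": 0,"dy": 0,"dz": 0.004,"twist": 0},
    {"grip": 255,"dx": 0,"dy": 0,"dz": 0.009,"twist": 0},
    {"grip": 255,"dx": 0,"dy": 0,"dz": 0.0095,"twist": 0},
    {"grip": 100,"dx": 0,"dy": 0,"dz": 0.0095,"twist": 0},
    {"grip": 100,"dx": 0,"dy": 0,"dz": 0.0095,"twist": 0},
    {"grip": 100,"dx": 0,"dy": 0,"dz": 0.0095,"twist": 0},
    {"grip": 100,"dx": 0,"dy": 0,"dz": 0.0095,"twist": 0},
    {"grip": 100,"dx": 0,"dy": 0,"dz": -0.03,"twist": 0},
    {"grip": 100,"dx": 0,"dy": 0,"dz": -0.07,"twist": 0},
    {"grip": 100,"dx": 0,"dy": 0,"dz": -0.11,"twist": 0}
  ]
}}

```text
time: 26.48
eef_pos: [0.5448, 0.0678, 0.164]
orientation: [-179.9, -0.1, 87.2]
force: [0.8, -0.8, 0.2]
finger_gap: 0.0491
grip_force: 0.0
```

```bash
cat >> h.py <<'E'
def mounts(c):
    "mount tops on the mat: (x,y) centres from depth blobs"
    q=cloud(c);m=(q[...,2]>.014)&(q[...,2]<.034)&(q[...,0]>.38)&(q[...,0]<.66)&(q[...,1]<-.2)&(q[...,1]>-.5)
    n,lab,st,_=cv2.connectedComponentsWithStats(m.astype(np.uint8));out=[]
    for i in range(1,n):
        if st[i,4]>15:
            p=q[lab==i];t=p[p[:,2]>np.percentile(p[:,2],60)-.003];(a,b),(w,h),_=cv2.minAreaRect(t[:,:2].astype(np.float32))
            out.append((round(a,4),round(b,4)));print(' mount',out[-1],'size',round(w,4),round(h,4),'z',round(float(np.median(t[:,2])),4),st[i].tolist())
    return out
E
python3 - <<'E'
from h import *
go(.53,-.29,.2,60)
c=cam('wrist');blobs(c,.092,.115,30,box=(.4,.7,-.12,.12))
T=cam('top');blobs(T,.090,.115,10,box=(.4,.7,-.12,.12));mounts(T)
b,z=polar(T,(.5395,-.0475),.073,[.041,.0435,.0765,.079]);
E
```

```text
t 26.48 pos [0.5448 0.0678 0.164 ] rpy [-1.7995e+02 -7.0000e-02  8.7220e+01] F [ 0.8 -0.8  0.2] gap 0.0491 gf 0.0
  -> d [-0.358   0.0025 -0.0364] twist 0.4751 rows 9
 blob [246, 166, 14, 52, 716] [0.5451 0.0682 0.1041] rect [0.545  0.0667 0.046  0.0119] 87.3 z 0.1044
 blob [226, 275, 54, 27, 1021] [ 0.5395 -0.0358  0.0974] rect [ 0.5402 -0.0362  0.0295  0.0544] 86.4 z 0.0968
 blob [260, 197, 20, 21, 248] [ 0.5386 -0.0485  0.1002] rect [ 0.5388 -0.0484  0.0474  0.0527] 19.8 z 0.0995
 mount (0.5916, -0.3715) size 0.0228 0.0232 z 0.0247 [379, 188, 10, 9, 74]
 mount (0.5801, -0.3002) size 0.0238 0.024 z 0.0239 [353, 191, 11, 10, 73]
 mount (0.4521, -0.3923) size 0.0226 0.0248 z 0.0238 [386, 238, 11, 10, 79]
 mount (0.4433, -0.3307) size 0.0231 0.0246 z 0.0241 [364, 241, 11, 10, 76]
```

The latch is closed again (bar 87°, knob down). There are four mounts; moving over the mat for a precise view.

Run:
```python
from h import *
go(.515,-.33,.22,90)
```

```text
t 26.58 pos [0.5502 0.0694 0.1698] rpy [179.19  -0.18  87.19] F [-0.1  0.4  0.7] gap 0.051 gf 0.0
  -> d [-0.4004 -0.0149 -0.0517] twist -0.0491 rows 10
```

{"op": "arm_command", "data": {
  "deltas": [
    {"grip": 120,"dx": -0.4,"dy": -0.015,"dz": -0.05,"twist": -0.05},
    {"grip": 120,"dx": -0.4,"dy": -0.015,"dz": -0.05,"twist": -0.05},
    {"grip": 120,"dx": -0.4,"dy": -0.015,"dz": -0.05,"twist": -0.05},
    {"grip": 120,"dx": -0.4,"dy": -0.015,"dz": -0.05,"twist": -0.05},
    {"grip": 120,"dx": -0.4,"dy": -0.015,"dz": -0.05,"twist": -0.05},
    {"grip": 120,"dx": -0.4,"dy": -0.015,"dz": -0.05,"twist": -0.05},
    {"grip": 120,"dx": -0.4,"dy": -0.015,"dz": -0.05,"twist": -0.05},
    {"grip": 120,"dx": -0.4,"dy": -0.015,"dz": -0.05,"twist": -0.05},
    {"grip": 120,"dx": -0.4,"dy": -0.015,"dz": -0.05,"twist": -0.05},
    {"grip": 120,"dx": -0.4,"dy": -0.015,"dz": -0.05,"twist": -0.05}
  ]
}}

```text
time: 27.42
eef_pos: [0.5095, -0.3367, 0.2129]
orientation: [179.9, 0.1, 89.8]
force: [0.4, -1.1, -0.2]
finger_gap: 0.0461
grip_force: 0.0
```

{"op": "arm_command", "data": {
  "deltas": [
    {"grip": 120,"dx": 0,"dy": 0,"dz": 0,"twist": 0},
    {"grip": 120,"dx": 0,"dy": 0,"dz": 0,"twist": 0},
    {"grip": 120,"dx": 0,"dy": 0,"dz": 0,"twist": 0}
  ]
}}

```text
time: 27.67
eef_pos: [0.5109, -0.3306, 0.2123]
orientation: [180.0, -0.1, 90.1]
force: [-0.1, 0.4, 0.4]
finger_gap: 0.0461
grip_force: 0.0
```

Run:
```python
from h import *
c=cam('wrist');M=mounts(c)
# cup angle phase from wrist image of the carousel (collars above disc)
C=(.5392,-.0475);q=cloud(c);m=(q[...,2]>.067)&(q[...,2]<.08)
r=np.hypot(q[...,0]-C[0],q[...,1]-C[1]);a=np.arctan2(q[...,1]-C[1],q[...,0]-C[0])
s=m&(r>.038)&(r<.082);print('collar px',s.sum(),'cup phase',np.degrees(np.angle(np.sum(np.exp(6j*a[s]))))/6)
go(*min(M,key=lambda p:abs(p[0]-.58)+abs(p[1]+.3)),.03,60)
```

```text
mount (0.581, -0.2981) size 0.0248 0.0251 z 0.0216 [297, 131, 20, 21, 324]
 mount (0.4432, -0.3295) size 0.0242 0.025 z 0.0218 [191, 155, 21, 20, 306]
 mount (0.5932, -0.3693) size 0.0246 0.0249 z 0.0217 [304, 185, 19, 19, 296]
 mount (0.453, -0.391) size 0.0249 0.0244 z 0.0216 [201, 200, 19, 19, 289]
collar px 0 cup phase 0.0
t 27.72 pos [ 0.511  -0.3299  0.2124] rpy [ 1.7998e+02 -6.0000e-02  9.0170e+01] F [-0.1  1.2  0.5] gap 0.0462 gf 0.0
  -> d [0.0314 0.07   0.1825] twist 0.5265 rows 5
```

{"op": "arm_command", "data": {
  "deltas": [
    {"grip": 120,"dx": 0.032,"dy": 0.07,"dz": 0.04,"twist": 0},
    {"grip": 120,"dx": 0.032,"dy": 0.07,"dz": 0.08,"twist": 0},
    {"grip": 120,"dx": 0.032,"dy": 0.07,"dz": 0.12,"twist": 0},
    {"grip": 120,"dx": 0.032,"dy": 0.07,"dz": 0.16,"twist": 0},
    {"grip": 120,"dx": 0.032,"dy": 0.07,"dz": 0.183,"twist": 0},
    {"grip": 120,"dx": 0.032,"dy": 0.07,"dz": 0.183,"twist": 0},
    {"grip": 120,"dx": 0.032,"dy": 0.07,"dz": 0.183,"twist": 0},
    {"grip": 120,"dx": 0.032,"dy": 0.07,"dz": 0.183,"twist": 0}
  ]
}}

```text
time: 28.38
eef_pos: [0.5819, -0.2994, 0.0314]
orientation: [179.9, 0.0, 90.1]
force: [0.1, -0.1, 1.3]
finger_gap: 0.0461
grip_force: 0.0
```

Run:
```python
from h import *
go(.581,-.2981,-.0245,90)
```

```text
t 28.38 pos [ 0.5819 -0.2994  0.0314] rpy [1.7986e+02 3.0000e-02 9.0080e+01] F [ 0.1 -0.1  1.3] gap 0.0461 gf 0.0
  -> d [ 0.0013 -0.001   0.0559] twist 0.0014 rows 2
```

{"op": "arm_command", "data": {
  "deltas": [
    {"grip": 120,"dx": 0.001,"dy": -0.001,"dz": 0.028,"twist": 0},
    {"grip": 120,"dx": 0.001,"dy": -0.001,"dz": 0.055,"twist": 0},
    {"grip": 120,"dx": 0.001,"dy": -0.001,"dz": 0.055,"twist": 0},
    {"grip": 120,"dx": 0.001,"dy": -0.001,"dz": 0.055,"twist": 0},
    {"grip": 255,"dx": 0.001,"dy": -0.001,"dz": 0.055,"twist": 0},
    {"grip": 255,"dx": 0.001,"dy": -0.001,"dz": 0.055,"twist": 0},
    {"grip": 255,"dx": 0.001,"dy": -0.001,"dz": 0.055,"twist": 0},
    {"grip": 255,"dx": 0.001,"dy": -0.001,"dz": 0.055,"twist": 0},
    {"grip": 255,"dx": 0.001,"dy": -0.001,"dz": 0.055,"twist": 0}
  ]
}}

```text
time: 29.13
eef_pos: [0.5802, -0.2995, -0.0241]
orientation: [179.9, 0.1, 90.0]
force: [-0.8, -0.5, 5.2]
finger_gap: 0.0248
grip_force: 30.0
```

Run:
```python
from h import *
a=np.radians(229)
go(.5392-.12*0,-.22,.12,90)
```

```text
t 29.13 pos [ 0.5802 -0.2995 -0.0241] rpy [1.7989e+02 6.0000e-02 8.9990e+01] F [-0.8 -0.5  5.2] gap 0.0248 gf 30.0
  -> d [ 0.0794 -0.0408 -0.1443] twist -0.0001 rows 5
```

{"op": "arm_command", "data": {
  "deltas": [
    {"grip": 255,"dx": 0,"dy": 0,"dz": -0.03,"twist": 0},
    {"grip": 255,"dx": 0,"dy": 0,"dz": -0.07,"twist": 0},
    {"grip": 255,"dx": 0.02,"dy": -0.02,"dz": -0.105,"twist": 0},
    {"grip": 255,"dx": 0.05,"dy": -0.03,"dz": -0.13,"twist": 0},
    {"grip": 255,"dx": 0.08,"dy": -0.04,"dz": -0.16,"twist": 0},
    {"grip": 255,"dx": 0.11,"dy": -0.04,"dz": -0.18,"twist": 0},
    {"grip": 255,"dx": 0.12,"dy": -0.04,"dz": -0.2,"twist": 0},
    {"grip": 255,"dx": 0.12,"dy": -0.04,"dz": -0.2,"twist": 0},
    {"grip": 255,"dx": 0.12,"dy": -0.04,"dz": -0.2,"twist": 0},
    {"grip": 255,"dx": 0.12,"dy": -0.04,"dz": -0.2,"twist": 0}
  ]
}}

```text
time: 29.97
eef_pos: [0.5385, -0.1804, 0.1736]
orientation: [-179.9, 0.0, 89.9]
force: [0.1, -0.5, -0.2]
finger_gap: 0.0247
grip_force: 30.0
```

Run:
```python
from h import *
from scipy.optimize import least_squares
c=cam('wrist');save(c,'w8.png',s=1.5);q=cloud(c)
blobs(c,.09,.115,30,box=(.4,.7,-.2,.12))
C=np.array([.5392,-.0475]);m=(q[...,2]>.068)&(q[...,2]<.078)
r=np.hypot(q[...,0]-C[0],q[...,1]-C[1]);a=np.arctan2(q[...,1]-C[1],q[...,0]-C[0])
s=m&(r>.038)&(r<.082);P=q[s][:,:2];print('collar px',s.sum(),'cup phase',np.degrees(np.angle(np.sum(np.exp(6j*a[s]))))/6)
def res(k):
    d=[np.hypot(P[:,0]-k[0]-.06*np.cos(k[2]+i*np.pi/3),P[:,1]-k[1]-.06*np.sin(k[2]+i*np.pi/3)) for i in range(6)]
    return np.min(d,0)-.01775
if len(P)>50:
    f=least_squares(res,[*C,np.radians(49)],loss='soft_l1',f_scale=.001);print(np.round(f.x[:2],4),np.degrees(f.x[2]),'rms',np.sqrt(np.mean(f.fun**2)))
    k=f.x
else:k=[*C,np.radians(49)]
for i in range(6):
    t=k[2]+i*np.pi/3;print('well',round(np.degrees(t)),np.round([k[0]+.06*np.cos(t),k[1]+.06*np.sin(t)],4))
t=k[2]+np.pi;go(k[0]+.06*np.cos(t),k[1]+.06*np.sin(t),.08,np.degrees(k[2]))
```

```text
blob [221, 0, 65, 68, 2829] [ 0.5397 -0.0472  0.098 ] rect [ 0.5397 -0.0482  0.048   0.0537] 18.9 z 0.097
collar px 1669 cup phase -12.51583457334096
[ 0.5395 -0.0476] 48.814126713424045 rms 0.0008727408086386071
well 49 [ 0.579  -0.0025]
well 109 [0.5202 0.0092]
well 169 [ 0.4806 -0.036 ]
well 229 [ 0.5    -0.0928]
well 289 [ 0.5589 -0.1044]
well 349 [ 0.5984 -0.0593]
t 30.02 pos [ 0.5382 -0.1806  0.173 ] rpy [-179.86   -0.     89.88] F [-0.  -0.2 -0.2] gap 0.0248 gf 30.0
  -> d [ 0.0877 -0.0382  0.0931] twist 0.7167 rows 6
```

View pics/w8.png

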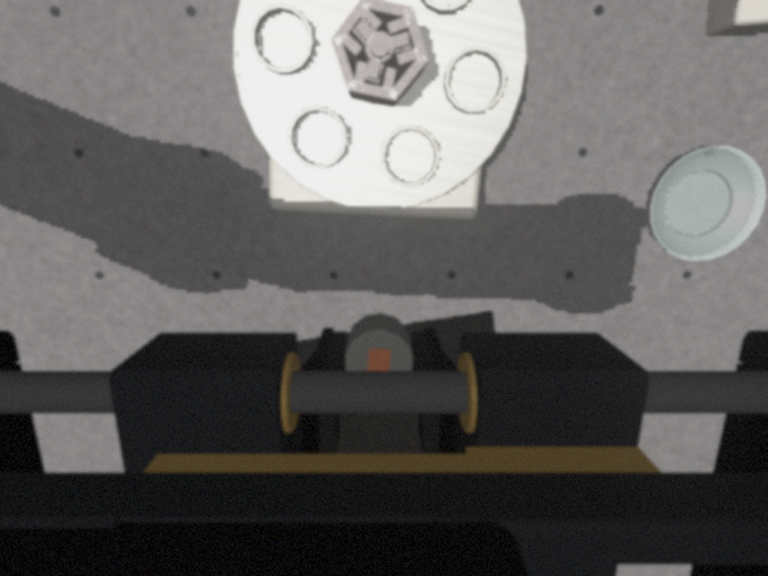

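The wrist view shows the mount held face up at (378,358), and the cups with ~0.9 mm fit residual. Moving over well 229°.

{"op": "arm_command", "data": {
  "deltas": [
    {"grip": 255,"dx": 0.02,"dy": -0.01,"dz": 0.01,"twist": 0.12},
    {"grip": 255,"dx": 0.05,"dy": -0.02,"dz": 0.03,"twist": 0.24},
    {"grip": 255,"dx": 0.075,"dy": -0.03,"dz": 0.06,"twist": 0.36},
    {"grip": 255,"dx": 0.088,"dy": -0.038,"dz": 0.09,"twist": 0.48},
    {"grip": 255,"dx": 0.088,"dy": -0.038,"dz": 0.093,"twist": 0.6},
    {"grip": 255,"dx": 0.088,"dy": -0.038,"dz": 0.093,"twist": 0.714},
    {"grip": 255,"dx": 0.088,"dy": -0.038,"dz": 0.093,"twist": 0.714},
    {"grip": 255,"dx": 0.088,"dy": -0.038,"dz": 0.093,"twist": 0.714},
    {"grip": 255,"dx": 0.088,"dy": -0.038,"dz": 0.093,"twist": 0.714}
  ]
}}

```text
time: 30.77
eef_pos: [0.5013, -0.0918, 0.081]
orientation: [-180.0, 0.0, 49.2]
force: [0.5, 0.6, 0.8]
finger_gap: 0.0245
grip_force: 30.0
```

```bash
cat >> h.py <<'E'
WC=np.array([.5395,-.0476]);WA=48.8
def well(k):
    t=np.radians(WA+60*k);return WC+.06*np.array([np.cos(t),np.sin(t)])
def held():
    "offset of held mount's top centre in the tool frame (x only trusted)"
    c=cam('wrist');q=cloud(c);o=get_obs();e=o['eef_pos'];r=R.from_euler('xyz',o['orientation'],degrees=True)
    p=r.inv().apply((q-e).reshape(-1,3));m=(abs(p[:,1])<.0135)&(abs(p[:,0])<.03)&(p[:,2]<-.041)&(p[:,2]>-.052)
    x=p[m][:,0];print('held n',m.sum(),'tool x max',round(np.percentile(x,99),4),'centre x',round(np.percentile(x,99)-.0125,4),'z',np.median(p[m][:,2]).round(4))
E
python3 - <<'E'
from h import *
held();w=well(3);go(w[0],w[1],.0385,48.8)
E
```

```text
held n 1204 tool x max 0.0137 centre x 0.0012 z -0.0456
t 30.82 pos [ 0.5014 -0.0918  0.0813] rpy [-179.99    0.     49.13] F [ 0.5 -0.3 -0.6] gap 0.0245 gf 30.0
  -> d [-0.0017 -0.0005  0.0428] twist 0.0058 rows 2
```

{"op": "arm_command", "data": {
  "deltas": [
    {"grip": 255,"dx": -0.0028,"dy": -0.0005,"dz": 0.015,"twist": 0},
    {"grip": 255,"dx": -0.0028,"dy": -0.0005,"dz": 0.03,"twist": 0},
    {"grip": 255,"dx": -0.0028,"dy": -0.0005,"dz": 0.038,"twist": 0},
    {"grip": 255,"dx": -0.0028,"dy": -0.0005,"dz": 0.042,"twist": 0},
    {"grip": 255,"dx": -0.0028,"dy": -0.0005,"dz": 0.042,"twist": 0},
    {"grip": 255,"dx": -0.0028,"dy": -0.0005,"dz": 0.042,"twist": 0}
  ]
}}

```text
time: 31.32
eef_pos: [0.4996, -0.0929, 0.0398]
orientation: [180.0, -0.0, 49.1]
force: [-0.2, -0.4, 0.1]
finger_gap: 0.0246
grip_force: 30.0
```

{"op": "arm_command", "data": {
  "deltas": [
    {"grip": 255,"dx": 0,"dy": 0,"dz": 0.0015,"twist": 0},
    {"grip": 255,"dx": 0,"dy": 0,"dz": 0.0015,"twist": 0},
    {"grip": 150,"dx": 0,"dy": 0,"dz": 0.001,"twist": 0},
    {"grip": 150,"dx": 0,"dy": 0,"dz": 0.001,"twist": 0},
    {"grip": 150,"dx": 0,"dy": 0,"dz": 0.001,"twist": 0},
    {"grip": 150,"dx": 0,"dy": 0,"dz": -0.03,"twist": 0},
    {"grip": 150,"dx": 0,"dy": 0,"dz": -0.06,"twist": 0},
    {"grip": 120,"dx": 0,"dy": 0,"dz": -0.09,"twist": 0},
    {"grip": 120,"dx": 0,"dy": 0,"dz": -0.11,"twist": 0}
  ]
}}

```text
time: 32.07
eef_pos: [0.5004, -0.0928, 0.1523]
orientation: [179.8, -0.1, 49.1]
force: [0.6, -0.8, -0.9]
finger_gap: 0.042
grip_force: 0.0
```

Run:
```python
from h import *
T=cam('top');mounts(T)
c=cam('wrist');q=cloud(c);w=well(3)
m=(q[...,2]>.078)&(np.hypot(q[...,0]-w[0],q[...,1]-w[1])<.022)&(q[...,2]<.092);print('placed',m.sum(),np.round(q[m].mean(0),4) if m.any() else '','well',w.round(4))
go(.5932,-.3693,.03,90)
```

```text
mount (0.5916, -0.371) size 0.0226 0.0227 z 0.0241 [379, 188, 10, 9, 74]
 mount (0.4515, -0.3918) size 0.0243 0.0235 z 0.0238 [387, 238, 10, 10, 79]
 mount (0.4424, -0.3305) size 0.023 0.0243 z 0.0237 [364, 241, 11, 10, 76]
placed 592 [ 0.5008 -0.0915  0.0836] well [ 0.5    -0.0927]
t 32.17 pos [ 0.5021 -0.0931  0.1533] rpy [179.58  -0.22  49.09] F [-0.2 -0.1 -0.1] gap 0.0448 gf 0.0
  -> d [-0.1495  0.2489  0.1246] twist -0.7141 rows 8
```

Mount 1 is in its cup, ~1.5 mm off centre. Next: the mount at (0.5932, −0.3693).

{"op": "arm_command", "data": {
  "deltas": [
    {"grip": 120,"dx": -0.02,"dy": 0.03,"dz": 0,"twist": -0.12},
    {"grip": 120,"dx": -0.04,"dy": 0.065,"dz": 0,"twist": -0.24},
    {"grip": 120,"dx": -0.06,"dy": 0.1,"dz": 0,"twist": -0.36},
    {"grip": 120,"dx": -0.08,"dy": 0.135,"dz": 0.02,"twist": -0.48},
    {"grip": 120,"dx": -0.1,"dy": 0.165,"dz": 0.04,"twist": -0.6},
    {"grip": 120,"dx": -0.12,"dy": 0.195,"dz": 0.06,"twist": -0.714},
    {"grip": 120,"dx": -0.135,"dy": 0.225,"dz": 0.08,"twist": -0.714},
    {"grip": 120,"dx": -0.1495,"dy": 0.249,"dz": 0.1,"twist": -0.714},
    {"grip": 120,"dx": -0.1495,"dy": 0.249,"dz": 0.124,"twist": -0.714},
    {"grip": 120,"dx": -0.1495,"dy": 0.249,"dz": 0.124,"twist": -0.714}
  ]
}}

```text
time: 33.0
eef_pos: [0.5845, -0.3693, 0.0182]
orientation: [-179.4, -0.3, 89.8]
force: [-1.5, 1.3, 0.0]
finger_gap: 0.0463
grip_force: 0.0
```

{"op": "arm_command", "data": {
  "deltas": [
    {"grip": 120,"dx": 0,"dy": 0,"dz": 0,"twist": 0},
    {"grip": 120,"dx": 0,"dy": 0,"dz": 0,"twist": 0}
  ]
}}

```text
time: 33.17
eef_pos: [0.5901, -0.3672, 0.0261]
orientation: [180.0, -0.0, 90.1]
force: [0.9, 1.4, 0.4]
finger_gap: 0.0461
grip_force: 0.0
```

Run:
```python
from h import *
c=cam('wrist');mounts(c)
go(.5932,-.3693,-.0245,90)
```

```text
mount (0.4437, -0.3301) size 0.0255 0.0254 z 0.0218 [18, 141, 45, 38, 1322]
 mount (0.5933, -0.3696) size 0.0251 0.0253 z 0.0218 [239, 196, 36, 37, 1017]
 mount (0.4477, -0.3804) size 0.0112 0.0018 z 0.0214 [50, 224, 18, 11, 45]
t 33.22 pos [ 0.5907 -0.3675  0.0271] rpy [1.7988e+02 1.0000e-02 9.0130e+01] F [-0.4 -0.1  0.5] gap 0.0463 gf 0.0
  -> d [-0.0018  0.0024  0.0516] twist 0.0023 rows 2
```

{"op": "arm_command", "data": {
  "deltas": [
    {"grip": 120,"dx": -0.0015,"dy": 0.0024,"dz": 0.026,"twist": 0},
    {"grip": 120,"dx": -0.0015,"dy": 0.0024,"dz": 0.052,"twist": 0},
    {"grip": 120,"dx": -0.0015,"dy": 0.0024,"dz": 0.052,"twist": 0},
    {"grip": 120,"dx": -0.0015,"dy": 0.0024,"dz": 0.052,"twist": 0},
    {"grip": 255,"dx": -0.0015,"dy": 0.0024,"dz": 0.052,"twist": 0},
    {"grip": 255,"dx": -0.0015,"dy": 0.0024,"dz": 0.052,"twist": 0},
    {"grip": 255,"dx": -0.0015,"dy": 0.0024,"dz": 0.052,"twist": 0},
    {"grip": 255,"dx": -0.0015,"dy": 0.0024,"dz": 0.052,"twist": 0},
    {"grip": 255,"dx": -0.0015,"dy": 0.0024,"dz": 0.052,"twist": 0}
  ]
}}

```text
time: 33.97
eef_pos: [0.5926, -0.3709, -0.0251]
orientation: [179.9, 0.1, 90.0]
force: [-0.9, 0.1, 3.8]
finger_gap: 0.025
grip_force: 30.0
```

Run:
```python
from h import *
w=well(4);go(w[0],w[1],.08,108.8)
```

```text
t 33.97 pos [ 0.5926 -0.3709 -0.0251] rpy [1.799e+02 6.000e-02 8.999e+01] F [-0.9  0.1  3.8] gap 0.025 gf 30.0
  -> d [ 0.2663 -0.0336 -0.1054] twist -0.3282 rows 7
```

{"op": "arm_command", "data": {
  "deltas": [
    {"grip": 255,"dx": 0,"dy": 0,"dz": -0.04,"twist": 0},
    {"grip": 255,"dx": 0.01,"dy": 0,"dz": -0.08,"twist": -0.05},
    {"grip": 255,"dx": 0.04,"dy": -0.01,"dz": -0.105,"twist": -0.1},
    {"grip": 255,"dx": 0.08,"dy": -0.02,"dz": -0.12,"twist": -0.15},
    {"grip": 255,"dx": 0.12,"dy": -0.03,"dz": -0.12,"twist": -0.2},
    {"grip": 255,"dx": 0.16,"dy": -0.034,"dz": -0.12,"twist": -0.25},
    {"grip": 255,"dx": 0.2,"dy": -0.034,"dz": -0.12,"twist": -0.3},
    {"grip": 255,"dx": 0.24,"dy": -0.034,"dz": -0.115,"twist": -0.328},
    {"grip": 255,"dx": 0.266,"dy": -0.034,"dz": -0.105,"twist": -0.328},
    {"grip": 255,"dx": 0.266,"dy": -0.034,"dz": -0.105,"twist": -0.328}
  ]
}}

```text
time: 34.8
eef_pos: [0.5567, -0.0962, 0.0781]
orientation: [180.0, -0.2, 109.4]
force: [-0.1, 0.0, -0.1]
finger_gap: 0.0246
grip_force: 30.0
```

{"op": "arm_command", "data": {
  "deltas": [
    {"grip": 255,"dx": 0,"dy": 0,"dz": 0,"twist": 0},
    {"grip": 255,"dx": 0,"dy": 0,"dz": 0,"twist": 0},
    {"grip": 255,"dx": 0,"dy": 0,"dz": 0,"twist": 0}
  ]
}}

```text
time: 35.05
eef_pos: [0.5581, -0.1065, 0.0786]
orientation: [180.0, 0.1, 108.6]
force: [-0.4, -0.2, -1.1]
finger_gap: 0.0252
grip_force: 30.0
```

Run:
```python
from h import *
held();w=well(4);go(w[0],w[1],.0385,108.8)
```

```text
held n 1216 tool x max 0.0136 centre x 0.0011 z -0.0468
t 35.1 pos [ 0.558  -0.1065  0.0786] rpy [1.7999e+02 5.0000e-02 1.0862e+02] F [-0.9  0.7 -0. ] gap 0.0248 gf 30.0
  -> d [0.0018 0.0014 0.0401] twist -0.0032 rows 1
```

{"op": "arm_command", "data": {
  "deltas": [
    {"grip": 255,"dx": 0.0007,"dy": 0.0014,"dz": 0.015,"twist": 0},
    {"grip": 255,"dx": 0.0007,"dy": 0.0014,"dz": 0.028,"twist": 0},
    {"grip": 255,"dx": 0.0007,"dy": 0.0014,"dz": 0.036,"twist": 0},
    {"grip": 255,"dx": 0.0007,"dy": 0.0014,"dz": 0.04,"twist": 0},
    {"grip": 255,"dx": 0.0007,"dy": 0.0014,"dz": 0.041,"twist": 0},
    {"grip": 255,"dx": 0.0007,"dy": 0.0014,"dz": 0.041,"twist": 0},
    {"grip": 255,"dx": 0.0007,"dy": 0.0014,"dz": 0.041,"twist": 0}
  ]
}}

```text
time: 35.68
eef_pos: [0.5592, -0.1034, 0.0375]
orientation: [180.0, 0.0, 108.8]
force: [0.6, 1.1, -0.3]
finger_gap: 0.0249
grip_force: 30.0
```

{"op": "arm_command", "data": {
  "deltas": [
    {"grip": 150,"dx": 0,"dy": 0,"dz": 0,"twist": 0},
    {"grip": 150,"dx": 0,"dy": 0,"dz": 0,"twist": 0},
    {"grip": 150,"dx": 0,"dy": 0,"dz": 0,"twist": 0},
    {"grip": 150,"dx": 0,"dy": 0,"dz": -0.03,"twist": 0},
    {"grip": 150,"dx": 0,"dy": 0,"dz": -0.06,"twist": 0},
    {"grip": 120,"dx": 0,"dy": 0,"dz": -0.09,"twist": 0},
    {"grip": 120,"dx": 0,"dy": 0,"dz": -0.11,"twist": 0}
  ]
}}

```text
time: 36.27
eef_pos: [0.5602, -0.103, 0.1504]
orientation: [179.8, 0.1, 108.8]
force: [0.2, 0.9, 0.0]
finger_gap: 0.0424
grip_force: 0.0
```

```bash
cat >> h.py <<'E'
def placed(c,k):
    q=cloud(c);w=well(k);m=(q[...,2]>.079)&(np.hypot(q[...,0]-w[0],q[...,1]-w[1])<.022)&(q[...,2]<.094)
    if m.sum()>20:print('placed',k,m.sum(),'err mm',np.round((q[m].mean(0)[:2]-w)*1000,1),'z',np.median(q[m][:,2]).round(4),'zstd',q[m][:,2].std().round(4))
    else:print('placed',k,'empty')
E
python3 - <<'E'
from h import *
T=cam('top');mounts(T)
c=cam('wrist')
for k in range(6):placed(c,k)
go(.4433,-.3299,.03,90)
E
```

```text
mount (0.4508, -0.3919) size 0.0222 0.0249 z 0.0243 [387, 238, 10, 10, 80]
 mount (0.4425, -0.3307) size 0.0234 0.0243 z 0.0236 [365, 241, 10, 10, 74]
placed 0 empty
placed 1 empty
placed 2 empty
placed 3 649 err mm [0.5 1.4] z 0.0838 zstd 0.0009
placed 4 594 err mm [0.1 2.8] z 0.0837 zstd 0.0009
placed 5 empty
t 36.37 pos [ 0.5619 -0.1032  0.1516] rpy [179.59   0.24 108.79] F [ 0.1 -0.2  0.1] gap 0.0449 gf 0.0
  -> d [-0.1759 -0.1861  0.121 ] twist 0.328 rows 7
```

{"op": "arm_command", "data": {
  "deltas": [
    {"grip": 120,"dx": -0.025,"dy": -0.026,"dz": 0,"twist": 0.05},
    {"grip": 120,"dx": -0.05,"dy": -0.053,"dz": 0,"twist": 0.1},
    {"grip": 120,"dx": -0.075,"dy": -0.08,"dz": 0,"twist": 0.15},
    {"grip": 120,"dx": -0.1,"dy": -0.106,"dz": 0.01,"twist": 0.2},
    {"grip": 120,"dx": -0.125,"dy": -0.132,"dz": 0.03,"twist": 0.25},
    {"grip": 120,"dx": -0.15,"dy": -0.16,"dz": 0.05,"twist": 0.3},
    {"grip": 120,"dx": -0.174,"dy": -0.184,"dz": 0.07,"twist": 0.328},
    {"grip": 120,"dx": -0.174,"dy": -0.184,"dz": 0.1,"twist": 0.328},
    {"grip": 120,"dx": -0.174,"dy": -0.184,"dz": 0.118,"twist": 0.328},
    {"grip": 120,"dx": -0.174,"dy": -0.184,"dz": 0.118,"twist": 0.328}
  ]
}}

```text
time: 37.2
eef_pos: [0.4367, -0.3261, 0.025]
orientation: [-179.6, -0.3, 89.9]
force: [-0.6, 0.2, -0.2]
finger_gap: 0.046
grip_force: 0.0
```

{"op": "arm_command", "data": {
  "deltas": [
    {"grip": 120,"dx": 0,"dy": 0,"dz": 0,"twist": 0},
    {"grip": 120,"dx": 0,"dy": 0,"dz": 0,"twist": 0},
    {"grip": 120,"dx": 0,"dy": 0,"dz": 0,"twist": 0}
  ]
}}

```text
time: 37.45
eef_pos: [0.4422, -0.3274, 0.0309]
orientation: [179.9, 0.1, 90.1]
force: [0.7, 0.2, 0.2]
finger_gap: 0.0462
grip_force: 0.0
```

Run:
```python
from h import *
c=cam('wrist');mounts(c)
go(.4434,-.3299,-.0245,90)
```

```text
mount (0.4432, -0.3298) size 0.0251 0.0252 z 0.0217 [236, 195, 35, 36, 973]
 mount (0.4529, -0.3917) size 0.0243 0.0245 z 0.0218 [250, 275, 32, 27, 748]
t 37.5 pos [ 0.4421 -0.3275  0.0309] rpy [1.7987e+02 1.0000e-01 9.0060e+01] F [ 0.6 -0.3 -0.3] gap 0.0463 gf 0.0
  -> d [-0.0023  0.0012  0.0554] twist 0.001 rows 2
```

{"op": "arm_command", "data": {
  "deltas": [
    {"grip": 120,"dx": -0.0015,"dy": 0.001,"dz": 0.028,"twist": 0},
    {"grip": 120,"dx": -0.0015,"dy": 0.001,"dz": 0.055,"twist": 0},
    {"grip": 120,"dx": -0.0015,"dy": 0.001,"dz": 0.055,"twist": 0},
    {"grip": 120,"dx": -0.0015,"dy": 0.001,"dz": 0.055,"twist": 0},
    {"grip": 255,"dx": -0.0015,"dy": 0.001,"dz": 0.055,"twist": 0},
    {"grip": 255,"dx": -0.0015,"dy": 0.001,"dz": 0.055,"twist": 0},
    {"grip": 255,"dx": -0.0015,"dy": 0.001,"dz": 0.055,"twist": 0},
    {"grip": 255,"dx": -0.0015,"dy": 0.001,"dz": 0.055,"twist": 0},
    {"grip": 255,"dx": -0.0015,"dy": 0.001,"dz": 0.055,"twist": 0}
  ]
}}

```text
time: 38.25
eef_pos: [0.4425, -0.3294, -0.0244]
orientation: [179.9, 0.1, 90.0]
force: [-0.4, -0.6, 4.4]
finger_gap: 0.0251
grip_force: 30.0
```

Run:
```python
from h import *
w=well(2);go(w[0],w[1],.09,168.8);go(w[0],w[1],.09,150)
```

```text
t 38.25 pos [ 0.4425 -0.3294 -0.0244] rpy [1.7992e+02 8.0000e-02 9.0000e+01] F [-0.4 -0.6  4.4] gap 0.0251 gf 30.0
  -> d [ 0.2933  0.0383 -0.1148] twist -1.3754 rows 12
t 38.25 pos [ 0.4425 -0.3294 -0.0244] rpy [1.7992e+02 8.0000e-02 9.0000e+01] F [-0.4 -0.6  4.4] gap 0.0251 gf 30.0
  -> d [ 0.2933  0.0383 -0.1148] twist -1.0473 rows 9
```

{"op": "arm_command", "data": {
  "deltas": [
    {"grip": 255,"dx": 0,"dy": 0,"dz": -0.04,"twist": 0},
    {"grip": 255,"dx": 0.005,"dy": 0,"dz": -0.08,"twist": -0.11},
    {"grip": 255,"dx": 0.03,"dy": 0.005,"dz": -0.11,"twist": -0.22},
    {"grip": 255,"dx": 0.07,"dy": 0.01,"dz": -0.12,"twist": -0.33},
    {"grip": 255,"dx": 0.11,"dy": 0.015,"dz": -0.125,"twist": -0.44},
    {"grip": 255,"dx": 0.15,"dy": 0.02,"dz": -0.125,"twist": -0.55},
    {"grip": 255,"dx": 0.19,"dy": 0.025,"dz": -0.125,"twist": -0.66},
    {"grip": 255,"dx": 0.23,"dy": 0.03,"dz": -0.125,"twist": -0.77},
    {"grip": 255,"dx": 0.265,"dy": 0.035,"dz": -0.12,"twist": -0.88},
    {"grip": 255,"dx": 0.293,"dy": 0.038,"dz": -0.115,"twist": -1.0}
  ]
}}

```text
time: 39.08
eef_pos: [0.4802, -0.0328, 0.0902]
orientation: [179.9, 0.1, 147.8]
force: [1.0, 0.3, 0.1]
finger_gap: 0.0247
grip_force: 30.0
```

{"op": "arm_command", "data": {
  "deltas": [
    {"grip": 255,"dx": 0,"dy": 0,"dz": 0,"twist": -0.05},
    {"grip": 255,"dx": 0,"dy": 0,"dz": 0,"twist": -0.05},
    {"grip": 255,"dx": 0,"dy": 0,"dz": 0,"twist": -0.05},
    {"grip": 255,"dx": 0,"dy": 0,"dz": 0,"twist": -0.05},
    {"grip": 255,"dx": 0,"dy": 0,"dz": 0,"twist": -0.05}
  ]
}}

```text
time: 39.5
eef_pos: [0.4798, -0.0372, 0.0895]
orientation: [-180.0, 0.0, 150.0]
force: [-0.0, -0.5, -0.2]
finger_gap: 0.0245
grip_force: 30.0
```

Run:
```python
from h import *
held();w=well(2);go(w[0],w[1],.0378,150)
```

```text
held n 1078 tool x max 0.0116 centre x -0.0009 z -0.046
t 39.55 pos [ 0.4798 -0.0371  0.0895] rpy [-1.7997e+02  2.0000e-02  1.4999e+02] F [ 1.7  0.2 -1.1] gap 0.0248 gf 30.0
  -> d [-0.0002  0.0015  0.0517] twist -0.0001 rows 2
```

{"op": "arm_command", "data": {
  "deltas": [
    {"grip": 255,"dx": 0.0007,"dy": 0.0015,"dz": 0.02,"twist": 0},
    {"grip": 255,"dx": 0.0007,"dy": 0.0015,"dz": 0.036,"twist": 0},
    {"grip": 255,"dx": 0.0007,"dy": 0.0015,"dz": 0.046,"twist": 0},
    {"grip": 255,"dx": 0.0007,"dy": 0.0015,"dz": 0.05,"twist": 0},
    {"grip": 255,"dx": 0.0007,"dy": 0.0015,"dz": 0.0515,"twist": 0},
    {"grip": 255,"dx": 0.0007,"dy": 0.0015,"dz": 0.0515,"twist": 0},
    {"grip": 255,"dx": 0.0007,"dy": 0.0015,"dz": 0.0515,"twist": 0}
  ]
}}

```text
time: 40.13
eef_pos: [0.4807, -0.0342, 0.0386]
orientation: [179.9, 0.1, 150.1]
force: [0.1, 0.2, -0.8]
finger_gap: 0.0247
grip_force: 30.0
```

{"op": "arm_command", "data": {
  "deltas": [
    {"grip": 150,"dx": 0,"dy": 0,"dz": 0,"twist": 0},
    {"grip": 150,"dx": 0,"dy": 0,"dz": 0,"twist": 0},
    {"grip": 150,"dx": 0,"dy": 0,"dz": 0,"twist": 0},
    {"grip": 150,"dx": 0,"dy": 0,"dz": -0.03,"twist": 0},
    {"grip": 150,"dx": 0,"dy": 0,"dz": -0.06,"twist": 0},
    {"grip": 120,"dx": 0,"dy": 0,"dz": -0.09,"twist": 0},
    {"grip": 120,"dx": 0,"dy": 0,"dz": -0.11,"twist": 0}
  ]
}}

```text
time: 40.72
eef_pos: [0.4811, -0.0337, 0.1507]
orientation: [179.9, 0.2, 150.2]
force: [1.2, -0.4, 0.2]
finger_gap: 0.0421
grip_force: 0.0
```

Run:
```python
from h import *
T=cam('top');mounts(T)
c=cam('wrist')
for k in range(6):placed(c,k)
go(.4529,-.3917,.03,90)
```

```text
mount (0.4545, -0.4336) size 0.0221 0.0246 z 0.024 [402, 238, 10, 9, 77]
placed 0 empty
placed 1 empty
placed 2 596 err mm [0.4 2. ] z 0.0838 zstd 0.0009
placed 3 130 err mm [1.4 9.5] z 0.0833 zstd 0.0013
placed 4 424 err mm [0.1 2.2] z 0.0837 zstd 0.0008
placed 5 empty
t 40.82 pos [ 0.4828 -0.034   0.1515] rpy [179.86   0.42 150.14] F [-0.4 -0.9  0.4] gap 0.0445 gf 0.0
  -> d [-0.1513 -0.3254  0.1218] twist 1.0496 rows 10
```

The last mount has been knocked to about (0.456, −0.433). Heading there for a fresh wrist measurement.

Run:
```python
from h import *
go(.456,-.43,.10,90)
```

```text
t 40.82 pos [ 0.4828 -0.034   0.1515] rpy [179.86   0.42 150.14] F [-0.4 -0.9  0.4] gap 0.0445 gf 0.0
  -> d [-0.1736 -0.3569  0.0519] twist 1.0496 rows 10
```

{"op": "arm_command", "data": {
  "deltas": [
    {"grip": 120,"dx": -0.018,"dy": -0.036,"dz": 0,"twist": 0.1},
    {"grip": 120,"dx": -0.036,"dy": -0.072,"dz": 0,"twist": 0.21},
    {"grip": 120,"dx": -0.054,"dy": -0.108,"dz": 0,"twist": 0.32},
    {"grip": 120,"dx": -0.072,"dy": -0.144,"dz": 0,"twist": 0.43},
    {"grip": 120,"dx": -0.09,"dy": -0.18,"dz": 0,"twist": 0.54},
    {"grip": 120,"dx": -0.108,"dy": -0.216,"dz": 0.01,"twist": 0.65},
    {"grip": 120,"dx": -0.126,"dy": -0.252,"dz": 0.02,"twist": 0.76},
    {"grip": 120,"dx": -0.144,"dy": -0.288,"dz": 0.03,"twist": 0.87},
    {"grip": 120,"dx": -0.16,"dy": -0.324,"dz": 0.04,"twist": 0.98},
    {"grip": 120,"dx": -0.173,"dy": -0.356,"dz": 0.05,"twist": 1.05}
  ]
}}

```text
time: 41.65
eef_pos: [0.4515, -0.4316, 0.0961]
orientation: [-179.9, 0.0, 89.7]
force: [0.1, -0.6, -0.7]
finger_gap: 0.046
grip_force: 0.0
```

{"op": "arm_command", "data": {
  "deltas": [
    {"grip": 120,"dx": 0,"dy": 0,"dz": 0,"twist": 0},
    {"grip": 120,"dx": 0,"dy": 0,"dz": 0,"twist": 0},
    {"grip": 120,"dx": 0,"dy": 0,"dz": 0,"twist": 0},
    {"grip": 120,"dx": 0,"dy": 0,"dz": 0,"twist": 0}
  ]
}}

```text
time: 41.98
eef_pos: [0.4537, -0.427, 0.0979]
orientation: [180.0, -0.1, 90.2]
force: [0.1, 0.8, 0.3]
finger_gap: 0.0462
grip_force: 0.0
```

Run:
```python
from h import *
c=cam('wrist');M=mounts(c)
go(*M[0],.03,90)
```

```text
mount (0.4555, -0.4327) size 0.025 0.0249 z 0.0217 [241, 179, 27, 28, 573]
t 42.03 pos [ 0.4538 -0.4271  0.0983] rpy [ 1.7997e+02 -2.0000e-02  9.0190e+01] F [0.5 0.6 0.3] gap 0.0458 gf 0.0
  -> d [-0.0056  0.0016  0.0682] twist 0.0034 rows 2
```

Upright and on the mat. Grasping it.

{"op": "arm_command", "data": {
  "deltas": [
    {"grip": 120,"dx": -0.005,"dy": 0.0016,"dz": 0.03,"twist": 0},
    {"grip": 120,"dx": -0.005,"dy": 0.0016,"dz": 0.06,"twist": 0},
    {"grip": 120,"dx": -0.005,"dy": 0.0016,"dz": 0.068,"twist": 0},
    {"grip": 120,"dx": -0.005,"dy": 0.0016,"dz": 0.068,"twist": 0},
    {"grip": 120,"dx": -0.005,"dy": 0.0016,"dz": 0.068,"twist": 0}
  ]
}}

```text
time: 42.45
eef_pos: [0.4553, -0.4334, 0.0307]
orientation: [180.0, -0.0, 90.1]
force: [1.6, -1.4, -0.2]
finger_gap: 0.046
grip_force: 0.0
```

Run:
```python
from h import *
go(.4555,-.4327,-.0245,90)
```

```text
t 42.45 pos [ 0.4553 -0.4334  0.0307] rpy [179.96  -0.    90.08] F [ 1.6 -1.4 -0.2] gap 0.046 gf 0.0
  -> d [0.0007 0.0002 0.0552] twist 0.0014 rows 2
```

{"op": "arm_command", "data": {
  "deltas": [
    {"grip": 120,"dx": 0.0005,"dy": 0,"dz": 0.028,"twist": 0},
    {"grip": 120,"dx": 0.0005,"dy": 0,"dz": 0.055,"twist": 0},
    {"grip": 120,"dx": 0.0005,"dy": 0,"dz": 0.055,"twist": 0},
    {"grip": 120,"dx": 0.0005,"dy": 0,"dz": 0.055,"twist": 0},
    {"grip": 255,"dx": 0.0005,"dy": 0,"dz": 0.055,"twist": 0},
    {"grip": 255,"dx": 0.0005,"dy": 0,"dz": 0.055,"twist": 0},
    {"grip": 255,"dx": 0.0005,"dy": 0,"dz": 0.055,"twist": 0},
    {"grip": 255,"dx": 0.0005,"dy": 0,"dz": 0.055,"twist": 0},
    {"grip": 255,"dx": 0.0005,"dy": 0,"dz": 0.055,"twist": 0}
  ]
}}

```text
time: 43.2
eef_pos: [0.4552, -0.4342, -0.0237]
orientation: [179.9, 0.1, 90.0]
force: [-0.4, 0.2, 4.2]
finger_gap: 0.0246
grip_force: 30.0
```

Run:
```python
from h import *
w=well(5);go(w[0]+.02,-.2,.12,150);go(w[0],w[1],.09,150);go(w[0],w[1],.09,20)
```

```text
t 43.2 pos [ 0.4552 -0.4342 -0.0237] rpy [1.7991e+02 9.0000e-02 9.0000e+01] F [-0.4  0.2  4.2] gap 0.0246 gf 30.0
  -> d [ 0.234   0.1634 -0.1438] twist -1.0473 rows 9
t 43.2 pos [ 0.4552 -0.4342 -0.0237] rpy [1.7991e+02 9.0000e-02 9.0000e+01] F [-0.4  0.2  4.2] gap 0.0246 gf 30.0
  -> d [ 0.3748  0.1433 -0.1141] twist -1.0473 rows 11
t 43.2 pos [ 0.4552 -0.4342 -0.0237] rpy [1.7991e+02 9.0000e-02 9.0000e+01] F [-0.4  0.2  4.2] gap 0.0246 gf 30.0
  -> d [ 0.3748  0.1433 -0.1141] twist 1.2217 rows 11
```

{"op": "arm_command", "data": {
  "deltas": [
    {"grip": 255,"dx": 0,"dy": 0,"dz": -0.04,"twist": 0},
    {"grip": 255,"dx": 0.005,"dy": 0,"dz": -0.08,"twist": -0.1},
    {"grip": 255,"dx": 0.03,"dy": 0.01,"dz": -0.11,"twist": -0.2},
    {"grip": 255,"dx": 0.066,"dy": 0.025,"dz": -0.125,"twist": -0.3},
    {"grip": 255,"dx": 0.103,"dy": 0.04,"dz": -0.13,"twist": -0.4},
    {"grip": 255,"dx": 0.14,"dy": 0.055,"dz": -0.13,"twist": -0.5},
    {"grip": 255,"dx": 0.177,"dy": 0.07,"dz": -0.13,"twist": -0.6},
    {"grip": 255,"dx": 0.214,"dy": 0.085,"dz": -0.13,"twist": -0.7},
    {"grip": 255,"dx": 0.25,"dy": 0.1,"dz": -0.13,"twist": -0.8},
    {"grip": 255,"dx": 0.287,"dy": 0.115,"dz": -0.13,"twist": -0.9}
  ]
}}

```text
time: 44.03
eef_pos: [0.5698, -0.1452, 0.1054]
orientation: [-180.0, 0.0, 141.8]
force: [-0.6, -1.3, 0.3]
finger_gap: 0.0247
grip_force: 30.0
```

Run:
```python
from h import *
w=well(5);go(w[0],w[1],.09,150)
```

```text
t 44.03 pos [ 0.5698 -0.1452  0.1054] rpy [-1.7997e+02  5.0000e-02  1.4182e+02] F [-0.6 -1.3  0.3] gap 0.0247 gf 30.0
  -> d [0.0307 0.0853 0.0153] twist -0.1428 rows 3
```

{"op": "arm_command", "data": {
  "deltas": [
    {"grip": 255,"dx": 0.012,"dy": 0.033,"dz": 0,"twist": -0.07},
    {"grip": 255,"dx": 0.024,"dy": 0.066,"dz": 0.005,"twist": -0.14},
    {"grip": 255,"dx": 0.03,"dy": 0.083,"dz": 0.015,"twist": -0.14},
    {"grip": 255,"dx": 0.03,"dy": 0.083,"dz": 0.015,"twist": -0.14},
    {"grip": 255,"dx": 0.03,"dy": 0.083,"dz": 0.015,"twist": -0.14},
    {"grip": 255,"dx": 0.03,"dy": 0.083,"dz": 0.015,"twist": -0.14},
    {"grip": 255,"dx": 0.03,"dy": 0.083,"dz": 0.015,"twist": -0.14}
  ]
}}

```text
time: 44.62
eef_pos: [0.5974, -0.065, 0.0901]
orientation: [-179.9, 0.0, 149.4]
force: [0.1, -0.1, 0.2]
finger_gap: 0.0244
grip_force: 30.0
```

Run:
```python
from h import *
held();w=well(5);go(w[0],w[1],.0375,150)
```

```text
held n 1213 tool x max 0.0136 centre x 0.0011 z -0.0454
t 44.67 pos [ 0.5975 -0.0649  0.0902] rpy [-1.7995e+02  4.0000e-02  1.4942e+02] F [-0.2  1.  -0.3] gap 0.0246 gf 30.0
  -> d [0.0021 0.0054 0.0527] twist -0.0101 rows 2
```

{"op": "arm_command", "data": {
  "deltas": [
    {"grip": 255,"dx": 0.001,"dy": 0.005,"dz": 0,"twist": 0},
    {"grip": 255,"dx": 0.001,"dy": 0.005,"dz": 0.012,"twist": 0},
    {"grip": 255,"dx": 0.001,"dy": 0.005,"dz": 0.02,"twist": 0},
    {"grip": 255,"dx": 0.001,"dy": 0.005,"dz": 0.02,"twist": 0},
    {"grip": 255,"dx": 0.001,"dy": 0.005,"dz": 0.02,"twist": 0}
  ]
}}

```text
time: 45.08
eef_pos: [0.5983, -0.0583, 0.0688]
orientation: [-179.9, -0.1, 149.6]
force: [-0.3, -1.0, 1.0]
finger_gap: 0.0249
grip_force: 30.0
```

Run:
```python
from h import *
w=well(5);go(w[0],w[1],.0375,150)
```

```text
t 45.08 pos [ 0.5983 -0.0583  0.0688] rpy [-1.7994e+02 -1.1000e-01  1.4958e+02] F [-0.3 -1.   1. ] gap 0.0249 gf 30.0
  -> d [-0.0005 -0.0007  0.0313] twist -0.0073 rows 1
```

{"op": "arm_command", "data": {
  "deltas": [
    {"grip": 255,"dx": -0.001,"dy": -0.0007,"dz": 0.012,"twist": 0},
    {"grip": 255,"dx": -0.001,"dy": -0.0007,"dz": 0.022,"twist": 0},
    {"grip": 255,"dx": -0.001,"dy": -0.0007,"dz": 0.029,"twist": 0},
    {"grip": 255,"dx": -0.001,"dy": -0.0007,"dz": 0.031,"twist": 0},
    {"grip": 255,"dx": -0.001,"dy": -0.0007,"dz": 0.031,"twist": 0},
    {"grip": 255,"dx": -0.001,"dy": -0.0007,"dz": 0.031,"twist": 0}
  ]
}}

```text
time: 45.58
eef_pos: [0.5996, -0.0591, 0.0385]
orientation: [-180.0, -0.0, 149.6]
force: [0.1, -0.3, -0.2]
finger_gap: 0.0247
grip_force: 30.0
```

{"op": "arm_command", "data": {
  "deltas": [
    {"grip": 150,"dx": 0,"dy": 0,"dz": 0,"twist": 0},
    {"grip": 150,"dx": 0,"dy": 0,"dz": 0,"twist": 0},
    {"grip": 150,"dx": 0,"dy": 0,"dz": 0,"twist": 0},
    {"grip": 150,"dx": 0,"dy": 0,"dz": -0.03,"twist": 0},
    {"grip": 150,"dx": 0,"dy": 0,"dz": -0.06,"twist": 0},
    {"grip": 120,"dx": 0,"dy": 0,"dz": -0.1,"twist": 0},
    {"grip": 120,"dx": 0,"dy": 0,"dz": -0.14,"twist": 0},
    {"grip": 120,"dx": 0,"dy": 0,"dz": -0.18,"twist": 0},
    {"grip": 120,"dx": 0,"dy": 0,"dz": -0.2,"twist": 0}
  ]
}}

```text
time: 46.33
eef_pos: [0.6018, -0.0584, 0.2445]
orientation: [179.8, 0.4, 149.6]
force: [0.7, -0.1, -0.2]
finger_gap: 0.0451
grip_force: 0.0
```

Run:
```python
from h import *
go(.54,-.17,.25,90)
```

```text
t 46.33 pos [ 0.6018 -0.0584  0.2445] rpy [179.81   0.38 149.6 ] F [ 0.7 -0.1 -0.2] gap 0.0451 gf 0.0
  -> d [-0.0032 -0.1275 -0.006 ] twist 1.0402 rows 9
```

{"op": "arm_command", "data": {
  "deltas": [
    {"grip": 120,"dx": 0,"dy": -0.1,"dz": -0.02,"twist": 1.04},
    {"grip": 120,"dx": -0.003,"dy": -0.127,"dz": -0.02,"twist": 1.04},
    {"grip": 120,"dx": -0.003,"dy": -0.127,"dz": -0.02,"twist": 1.04},
    {"grip": 120,"dx": -0.003,"dy": -0.127,"dz": -0.02,"twist": 1.04},
    {"grip": 120,"dx": -0.003,"dy": -0.127,"dz": -0.02,"twist": 1.04},
    {"grip": 120,"dx": -0.003,"dy": -0.127,"dz": -0.02,"twist": 1.04},
    {"grip": 120,"dx": -0.003,"dy": -0.127,"dz": -0.02,"twist": 1.04},
    {"grip": 120,"dx": -0.003,"dy": -0.127,"dz": -0.02,"twist": 1.04},
    {"grip": 120,"dx": -0.003,"dy": -0.127,"dz": -0.02,"twist": 1.04},
    {"grip": 120,"dx": -0.003,"dy": -0.127,"dz": -0.02,"twist": 1.04}
  ]
}}

```text
time: 47.17
eef_pos: [0.538, -0.1701, 0.2591]
orientation: [180.0, 0.0, 90.0]
force: [0.3, 0.4, 0.5]
finger_gap: 0.0459
grip_force: 0.0
```

{"op": "arm_command", "data": {
  "deltas": [
    {"grip": 120,"dx": 0,"dy": 0,"dz": 0,"twist": 0},
    {"grip": 120,"dx": 0,"dy": 0,"dz": 0,"twist": 0},
    {"grip": 120,"dx": 0,"dy": 0,"dz": 0,"twist": 0},
    {"grip": 120,"dx": 0,"dy": 0,"dz": 0,"twist": 0}
  ]
}}

```text
time: 47.5
eef_pos: [0.538, -0.1702, 0.2589]
orientation: [-180.0, -0.0, 90.0]
force: [0.3, -0.5, -0.8]
finger_gap: 0.046
grip_force: 0.0
```

Run:
```python
from h import *
go(.54,-.17,.25,90)
c=cam('wrist');save(c,'w9.png',box=(100,0,420,240),s=2.5)
for k in range(6):placed(c,k)
blobs(c,.095,.12,30,box=(.4,.7,-.2,.12))
T=cam('top');print('mat:');mounts(T)
for t in('oil_bottle','petri_dish','slide_box'):print(t,np.round(look_for('top',t)[0]['pixel']))
```

```text
t 47.5 pos [ 0.538  -0.1702  0.2589] rpy [-1.800e+02 -1.000e-02  9.003e+01] F [ 0.3 -0.5 -0.8] gap 0.046 gf 0.0
  -> d [0.0002 0.002  0.0089] twist 0.0005 rows 1
placed 0 empty
placed 1 empty
placed 2 432 err mm [1.7 1.3] z 0.0838 zstd 0.001
placed 3 373 err mm [0.6 0.8] z 0.0838 zstd 0.0008
placed 4 361 err mm [0.4 2. ] z 0.0838 zstd 0.0008
placed 5 411 err mm [0.5 0.6] z 0.0837 zstd 0.001
 blob [230, 36, 48, 51, 1422] [ 0.5394 -0.047   0.0984] rect [ 0.5396 -0.0474  0.048   0.0536] 78.6 z 0.0972
mat:
oil_bottle [178. 118.]
petri_dish [304. 118.]
slide_box [243. 114.]
```

View pics/w9.png

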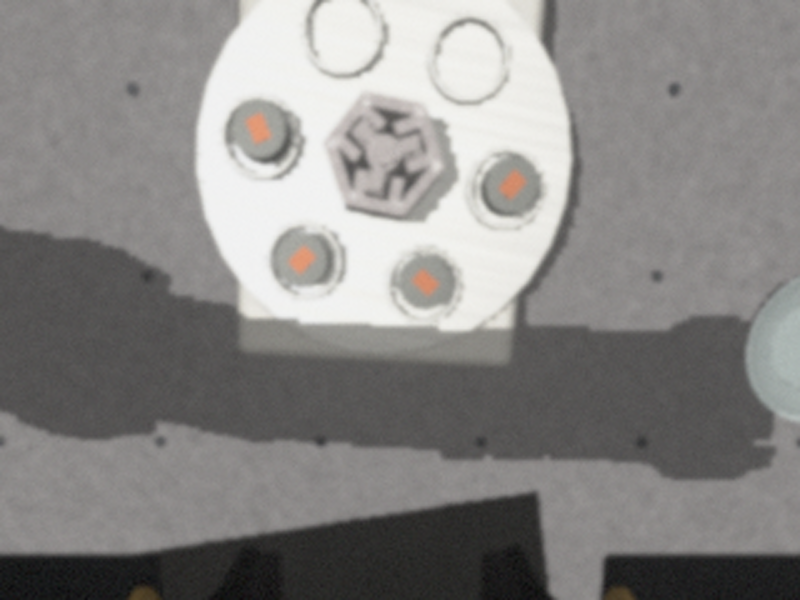

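All four mounts stand face up in their cups, at crop (262,130), (305,258), (425,283) and (512,183). The mat is empty. Handing in after a final latch check.

Run:
```python
from h import *
T=cam('top');blobs(T,.09,.12,8,box=(.5,.6,.02,.12))
print(close_job())
```

```text
blob [217, 201, 18, 6, 84] [0.5443 0.0654 0.1061] rect [0.5444 0.0654 0.0446 0.0117] 87.1 z 0.1062
the job is handed in; nothing more can be done
None
```

I handed the job in after about 48 s of robot time, with no verdict returned: camera checks showed the carousel home, the latch closed and down over its rim, and all four mounts upright and face up in separate cups, about 2 mm or less off centre.

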